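Swap the vials of a block heater

ROBOT

A 6-joint arm with a two-finger parallel gripper is mounted at the origin on a cart in front of the work surface, level with it; the furniture and walls round the work are solid. World frame = base frame: x ahead of the robot, y to its left, z up, the work surface at z = 0. Lengths are in m, angles in degrees, forces in N, time in s.
With the tool pointing down it reaches from about 0.35 to 0.875 m from the base axis. Payload 4.2 kg.
Tool frame: the origin (TCP) lies between the finger pads; the fingertips stand 8 mm ahead of it and the grasp point (between the pads) lies 11 mm behind it; x points along the fingers, y is the direction in which the jaws open and shut, and the axes are right-handed (so a half turn about x gives the same grasp; the last joint's range is limited). The gripper opens to 87 mm and grips with 3 to 60 N. Pads are 19 mm wide; open, the fingers measure 117 mm over their backs; the gripper's body (75 mm by 190 mm) begins 51 mm behind the grasp point.
Start: joints at [-60.585, 22.042, 0.453, 0, -68.411, -14.817], TCP at [0.158, -0.605, 0.231] pointing down, gripper open.
Joint ranges: [-179.83, 179.83], [-69.29, 118.12], [-61.27, 80.66], [-181.25, 117.63], [-171.15, -9.14], [-177.46, 177.46]. Speed limits (degrees/s): [159.86, 159.86, 180, 180, 180, 180].

INTERFACE

Orientations are given as a 3x3 rotation matrix whose columns are the frame's x, y, z axes.
In Python, from station import r gives the robot as it stands. The module is installed in compiled form; this text tells all that it offers.
- The arm moves only by the tool move_arm, never from a script. Its argument "increments" is one flat list of numbers, 7 for each row, row after row: the turn, a rotation vector about the tool's x, y, z in degrees, then the shift along the tool's x, y, z in m, then the finger opening in m, from 0 to 0.087. A call has 1 to 12 rows; each row is the pose to reach, as a shift and turn from the pose commanded when the call began, along the tool's axes at that moment; what a row does not reach only later rows make up. A row lasts 1/12 s, in which the tool goes at most 41.7 mm and 7.16 degrees, less where a joint would pass 70% of its speed; a pose out of reach is approached as far as the arm can. A call with a gripper value outside its range is refused whole. The fingers move at their own pace and stop on an object; the grip force is fixed at half the most. Time passes only in rows, so rows that repeat a pose let the fingers close. It gives the time, the measured TCP pose, the force and the opening at its end, in the units of the state.
- r.sense(): the state, without advancing time (a new reading comes with each control period).
- r.capture(name): name is "scene" or "top" or "wrist"; returns the picture (420x560x3 uint8, red, green, blue); there is no depth.
- r.calibration(name): a dict with "fx", "fy", "cx", "cy" (pixels), "rvec" (rotation vector, rad) and "tvec" (3), from world to camera coordinates, as OpenCV has them; the wrist camera has in their place "tool_from_camera" (4x4, takes a point from camera to tool coordinates, whose origin is the TCP and whose axes are the tool frame's). Camera axes: x right, y down, z forward; pixel columns grow to the right and rows downward; lengths in m; the calibration is good to about 2 mm. A picture is of the moment at which its call begins: read the wrist's pose just before it. calibration takes no time and is no camera call.
- r.finish_job(): hands the job in, once; it reports no verdict.
The state is a dict: "time_s": time; "joints": joint angles; "joint_velocities": joint speeds; "effort": joint torques, N m; "tcp_pos": TCP position; "ee_rot": TCP orientation; "wrist_force": force on the tool from outside, world axes, zero at the start; "moment": the same for the moment, N m; "gripper_width": opening from 0.0 (shut) to 1.0 (fully open).
Only numpy, scipy, OpenCV 4.12 (cv2) and the standard library are available. Lean on these libraries where they do the work, as an engineer would, in place of code of your own. Each camera call takes 0.05 s, during which the arm holds its last target.

TASK

The heater run is over: push the clear cover fully back and move every finished vial from the heater's pockets into the round tin, packed upright beside the vials already in it, and drop each fresh vial from the grey stand into a pocket of its own, standing on the pocket's bottom. When all are in place pull the cover fully shut again and only then press the start key right down and let go. Leave the beaker and the weight where they stand.

Things in the scene. Friction and masses are not known exactly. Their poses are not given: they have to be found in the camera images.
- heater: white bench block heater, fixed, 220 mm deep (x -50 to +170 mm of this frame) and 270 mm wide (y -135 to +135 mm), top 40 mm above the worktop. Origin on the worktop, x = 0 under the row of pockets, x towards its back, y to its left. An aluminium block at the front left has four round pockets in a row along y; on both sides of the row (y = 131 and -57 mm) rails run along x, up to 70 mm high
- cover (a joint): the heater's clear cover, a 4 mm plate that slides along the heater's x above the vials (underside 72 mm above the worktop): 0 = shut over the pockets, 0.12 m = pushed fully back, pockets clear. Friction about 1.5 N, stays where it is left
- cover_tab (a point): centre of the grey grip tab upright on the cover's front edge: 12 mm thick (heater x), 60 mm wide (heater y), from 75 to 98 mm above the worktop; moves with the cover; it lies 34 mm in front of the pocket row when shut
- start_key (a joint): round grey start key (24 mm diameter, black collar) on top of the heater's front right corner; 0 = up, 0.005 m = fully down, springs back, about 5 N
- start_key_top (a point): centre of the top face of the start key, 58 mm above the worktop, pressed straight down
- tin: low round open steel tin, loose, 350 g, outer diameter 92 mm, inner 86 mm, 26 mm high, floor 3 mm thick; holds six vials in a ring against the wall. Origin at its underside centre
- tin_floor (a point): centre of the tin's inner floor, 3 mm above its underside
- stand: low grey plastic vial stand, loose, 500 g, a block 124 mm (x) by 112 mm (y), 28 mm high, with four holes of 27.5 mm diameter, 22 mm deep, 68 mm apart in x and 60 mm in y; the fresh vials stand in it. Origin at its underside centre
- beaker_mid (a point): bystander: small glass beaker 58 mm across, 59 mm high; point half-way up
- weight_mid (a point): bystander: polished calibration weight 27 mm diameter, 48 mm high; point half-way up
- pocket0 (a point): bottom centre of a pocket of the heater, 16 mm above the worktop; pocket diameter 29 mm, depth 24 mm (mouth 40 mm above the worktop), next pocket 42 mm away; leftmost
- pocket1 (a point): bottom centre of a pocket of the heater, 16 mm above the worktop; pocket diameter 29 mm, depth 24 mm (mouth 40 mm above the worktop), next pocket 42 mm away; inner
- pocket2 (a point): bottom centre of a pocket of the heater, 16 mm above the worktop; pocket diameter 29 mm, depth 24 mm (mouth 40 mm above the worktop), next pocket 42 mm away; inner
- pocket3 (a point): bottom centre of a pocket of the heater, 16 mm above the worktop; pocket diameter 29 mm, depth 24 mm (mouth 40 mm above the worktop), next pocket 42 mm away; rightmost, next to the start key
- done1_mid (a point): finished vial, at the start in one of the heater's pockets (maybe absent): glass sample vial with black screw cap, 25 mm diameter (cap 20 mm diameter, the top 10 mm), 51 mm tall, 30 g, smooth (friction about 0.4); this point is on its axis half-way up (25.5 mm above its foot), z along the axis towards the cap
- done2_mid (a point): finished vial, at the start in one of the heater's pockets (maybe absent): glass sample vial with black screw cap, 25 mm diameter (cap 20 mm diameter, the top 10 mm), 51 mm tall, 30 g, smooth (friction about 0.4); this point is on its axis half-way up (25.5 mm above its foot), z along the axis towards the cap
- done3_mid (a point): finished vial, at the start in one of the heater's pockets (maybe absent): glass sample vial with black screw cap, 25 mm diameter (cap 20 mm diameter, the top 10 mm), 51 mm tall, 30 g, smooth (friction about 0.4); this point is on its axis half-way up (25.5 mm above its foot), z along the axis towards the cap
- packed1_mid (a point): earlier vial already standing in the tin at the start (maybe absent): glass sample vial with black screw cap, 25 mm diameter (cap 20 mm diameter, the top 10 mm), 51 mm tall, 30 g, smooth (friction about 0.4); this point is on its axis half-way up (25.5 mm above its foot), z along the axis towards the cap
- packed2_mid (a point): earlier vial already standing in the tin at the start (maybe absent): glass sample vial with black screw cap, 25 mm diameter (cap 20 mm diameter, the top 10 mm), 51 mm tall, 30 g, smooth (friction about 0.4); this point is on its axis half-way up (25.5 mm above its foot), z along the axis towards the cap
- fresh1_mid (a point): fresh vial, at the start standing in the grey stand to the left of the heater (maybe absent): glass sample vial with black screw cap, 25 mm diameter (cap 20 mm diameter, the top 10 mm), 51 mm tall, 30 g, smooth (friction about 0.4); this point is on its axis half-way up (25.5 mm above its foot), z along the axis towards the cap
- fresh2_mid (a point): fresh vial, at the start standing in the grey stand to the left of the heater (maybe absent): glass sample vial with black screw cap, 25 mm diameter (cap 20 mm diameter, the top 10 mm), 51 mm tall, 30 g, smooth (friction about 0.4); this point is on its axis half-way up (25.5 mm above its foot), z along the axis towards the cap
- fresh3_mid (a point): fresh vial, at the start standing in the grey stand to the left of the heater (maybe absent): glass sample vial with black screw cap, 25 mm diameter (cap 20 mm diameter, the top 10 mm), 51 mm tall, 30 g, smooth (friction about 0.4); this point is on its axis half-way up (25.5 mm above its foot), z along the axis towards the cap
- fresh4_mid (a point): fresh vial, at the start standing in the grey stand to the left of the heater (maybe absent): glass sample vial with black screw cap, 25 mm diameter (cap 20 mm diameter, the top 10 mm), 51 mm tall, 30 g, smooth (friction about 0.4); this point is on its axis half-way up (25.5 mm above its foot), z along the axis towards the cap

How it is judged (in metres and radians):
On the way, in this order (a step that is already met when the one before it is completed fails the run):
1. the cover is pushed back (value of joint cover above 0.105 m), for 0.2 s.
2. with the cover back, all finished and earlier vials stand in the tin and all fresh vials in pockets (value of joint cover above 0.08 m and horizontal distance between each of done1_mid, done2_mid, done3_mid, packed1_mid, packed2_mid and tin_floor below 0.036 m and angle between each of done1_mid, done2_mid, done3_mid, packed1_mid, packed2_mid, fresh1_mid, fresh2_mid, fresh3_mid, fresh4_mid's own z axis and vertical below 0.2 rad and z of done1_mid in the frame of tin_floor between 0.018 and 0.032 m and z of done2_mid in the frame of tin_floor between 0.018 and 0.032 m and z of done3_mid in the frame of tin_floor between 0.018 and 0.032 m and z of packed1_mid in the frame of tin_floor between 0.018 and 0.032 m and z of packed2_mid in the frame of tin_floor between 0.018 and 0.032 m and x of fresh1_mid in the frame of heater between -0.008 and 0.008 m and z of each of fresh1_mid, fresh2_mid, fresh3_mid, fresh4_mid in the frame of heater below 0.0465 m and y of fresh1_mid in the frame of heater between -0.04 and 0.115 m and x of fresh2_mid in the frame of heater between -0.008 and 0.008 m and y of fresh2_mid in the frame of heater between -0.04 and 0.115 m and x of fresh3_mid in the frame of heater between -0.008 and 0.008 m and y of fresh3_mid in the frame of heater between -0.04 and 0.115 m and x of fresh4_mid in the frame of heater between -0.008 and 0.008 m and y of fresh4_mid in the frame of heater between -0.04 and 0.115 m), for 0.2 s.
3. the cover is fully shut (value of joint cover below 0.005 m), for 0.2 s.
4. the start key is pressed down with the cover shut (value of joint start_key above 0.004 m and value of joint cover below 0.006 m), for 0.05 s.
At the end, for the whole second after the job is handed in: Finished and earlier vials stand in the tin (centre within 36 mm of its axis, foot on its floor), fresh vials stand in heater pockets (foot within 5 mm of the bottom), all leaning under 0.2 rad; the cover is shut to within 6 mm and the start key is up again (horizontal distance between each of done1_mid, done2_mid, done3_mid, packed1_mid, packed2_mid and tin_floor below 0.036 m and angle between each of done1_mid, done2_mid, done3_mid, packed1_mid, packed2_mid, fresh1_mid, fresh2_mid, fresh3_mid, fresh4_mid's own z axis and vertical below 0.2 rad and z of done1_mid in the frame of tin_floor between 0.018 and 0.032 m and z of done2_mid in the frame of tin_floor between 0.018 and 0.032 m and z of done3_mid in the frame of tin_floor between 0.018 and 0.032 m and z of packed1_mid in the frame of tin_floor between 0.018 and 0.032 m and z of packed2_mid in the frame of tin_floor between 0.018 and 0.032 m and x of fresh1_mid in the frame of heater between -0.008 and 0.008 m and z of each of fresh1_mid, fresh2_mid, fresh3_mid, fresh4_mid in the frame of heater below 0.0465 m and y of fresh1_mid in the frame of heater between -0.04 and 0.115 m and x of fresh2_mid in the frame of heater between -0.008 and 0.008 m and y of fresh2_mid in the frame of heater between -0.04 and 0.115 m and x of fresh3_mid in the frame of heater between -0.008 and 0.008 m and y of fresh3_mid in the frame of heater between -0.04 and 0.115 m and x of fresh4_mid in the frame of heater between -0.008 and 0.008 m and y of fresh4_mid in the frame of heater between -0.04 and 0.115 m and value of joint cover below 0.006 m and value of joint start_key below 0.0015 m); the robot touches nothing.
It fails at once if the start key is pressed while the cover is not shut (value of joint start_key above 0.0035 m and value of joint cover above 0.01 m).
It fails at once if the beaker or the weight is moved more than 30 mm or tipped over (distance of any of beaker_mid, weight_mid from where it was at the start of the episode above 0.03 m or angle between any of beaker_mid, weight_mid's own z axis and vertical above 0.6 rad).
Of done1, done2, done3 only 2 to 3 are there at a start; the rules pass over those that are not, and their reading is None.
Of packed1, packed2 only 1 to 2 are there at a start; the rules pass over those that are not, and their reading is None.
Of fresh1, fresh2, fresh3, fresh4 only 3 to 4 are there at a start; the rules pass over those that are not, and their reading is None.
At some moment in a run one of stand may be knocked a few centimetres aside while the robot is not near it.
It also fails if it takes over 210 s, if anything falls off the work surface, if the arm or the gripper's body presses on something with over 40 N, if the wrist force passes 120 N, or if a joint passes its speed limit or range.

## Working session

There is one attempt and no reset: what is moved stays moved. The work goes in short steps, Python scripts to look and compute and a tool call to move; the robot and the scene stay as the last step left them, time stands still between calls to the robot, and variables do not carry over. Pictures are saved under pics/ and viewed, and the job is handed in when it is done.

Besides the shell and the picture viewer there is one more tool, called after "Emit:" by a JSON object that holds its "fn" and its "kwargs", one argument or row to a line. move_arm: Moves the arm, as the interface text tells. Its arguments: {"type":"object","properties":{"increments":{"type":"array","items":{"type":"number"}}},"required":["increments"]}

```bash
mkdir -p pics; cat > h.py <<'E'
import numpy as np,cv2
from station import r
def cap(n,f):
    im=r.capture(n); cv2.imwrite('pics/'+f,cv2.cvtColor(im,cv2.COLOR_RGB2BGR)); return im
def cam(n):
    c=r.calibration(n); K=np.array([[c['fx'],0,c['cx']],[0,c['fy'],c['cy']],[0,0,1]])
    if 'rvec' in c:
        R=cv2.Rodrigues(np.array(c['rvec'],float))[0]; t=np.array(c['tvec'],float).ravel()
        return K,R.T,-R.T@t
    s=r.sense(); T=np.array(c['tool_from_camera']); Rt=np.array(s['ee_rot']); 
    return K,Rt@T[:3,:3],Rt@T[:3,3]+np.array(s['tcp_pos'])
def ray(C,u,v,z):
    K,R,o=C; d=R@np.linalg.inv(K)@np.array([u,v,1.]); return o+d*(z-o[2])/d[2]
def proj(C,p):
    K,R,o=C; q=K@(R.T@(np.array(p)-o)); return q[:2]/q[2]
E
python3 - <<'E'
from h import *
print(r.sense())
for n in('scene','top','wrist'):
    cap(n,n+'0.png'); C=cam(n); print(n,C[2],C[1][:,2],C[0][0,0])
E
```

```text
{'time_s': 0.0, 'joints': array([-6.05857877e+01,  2.20900972e+01,  3.80658067e-01, -3.07703740e-02,
       -6.84116244e+01, -1.48172939e+01]), 'joint_velocities': array([ 0.0031313 , -0.06739719,  0.00279554,  0.04826138, -0.01088485,
       -0.09796865]), 'effort': array([ 6.57343990e-04, -3.90660954e+01,  1.87407303e+01,  4.21991542e+00,
        1.11182863e-02, -1.78996825e-04]), 'tcp_pos': array([ 0.1573981 , -0.60424999,  0.22946797]), 'ee_rot': array([[-6.02692271e-04, -2.51824921e-01,  9.67772621e-01],
       [ 2.08578763e-03,  9.67770375e-01,  2.51825635e-01],
       [-9.99997643e-01,  2.17034153e-03, -5.80144185e-05]]), 'wrist_force': array([-0.26584897,  1.38182211,  0.5459697 ]), 'moment': array([0.01595604, 0.0041768 , 0.02263523]), 'gripper_width': 0.9993155309093162}
scene [0.03393323 0.49001534 0.71927211] [ 0.51744277 -0.53243351 -0.66990115] 401.38806943759096
top [ 0.4522629  -0.00227099  1.35468549] [ 0.07481707  0.00473617 -0.99718603] 427.81140291627
wrist [ 0.09048183 -0.62189098  0.3843019 ] [ 0.24811743  0.06572226 -0.96649797] 330.8205649045098
```

View pics/scene0.png

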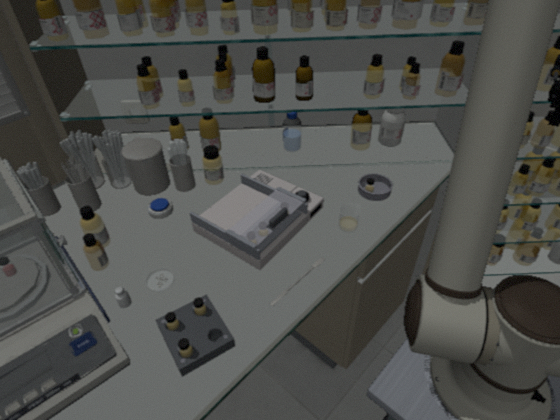

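View pics/top0.png

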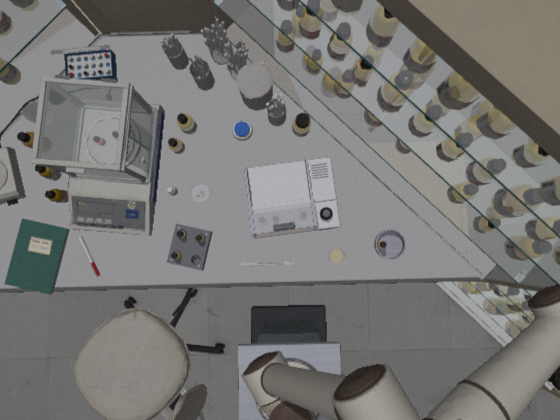

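View pics/wrist0.png

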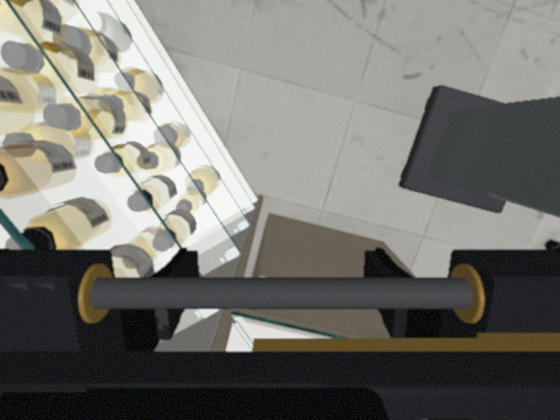

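```bash
python3 - <<'E'
import cv2
a=cv2.imread('pics/top0.png')
cv2.imwrite('pics/t0z.png',cv2.resize(a[140:290,150:420],(800,444),interpolation=3))
a=cv2.imread('pics/scene0.png')
cv2.imwrite('pics/s0z.png',cv2.resize(a[160:300,180:400],(800,509),interpolation=3))
E
```

```text
(no output)
```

View pics/t0z.png

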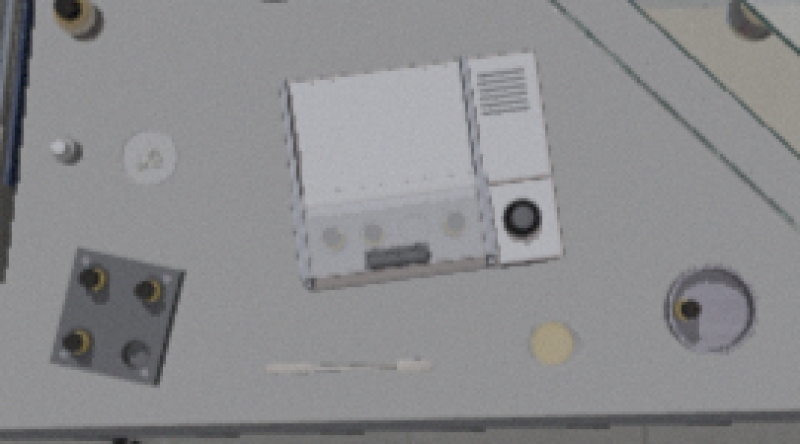

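View pics/s0z.png

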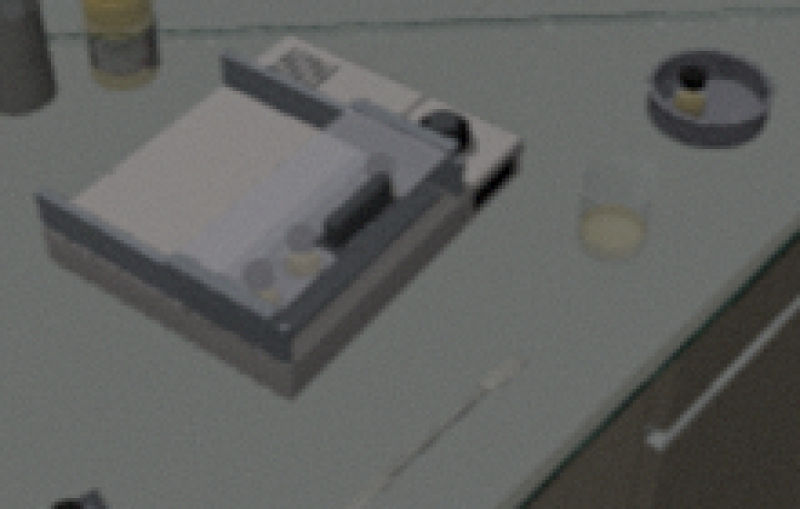

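```bash
python3 - <<'E'
from h import *
C=cam('top')
f=lambda x,y,z:ray(C,150+(x+.5)/2.963-.5,140+(y+.5)/2.96-.5,z)[:2].round(4)
for n,p in dict(BR=(535,52,.04),FR=(562,257,.04),key=(522,218,.058),tab=(398,256,.098),v0=(333,238,.067),v1=(373,234,.067),v3=(455,223,.067),
 tin=(710,309,.026),packed=(689,309,.054),beaker=(552,343,.02),weight=(62,150,.048),f1=(91,279,.057),f2=(148,290,.057),f3=(76,342,.057),hole4=(137,352,.028),
 sTL=(80,248,.028),sTR=(186,269,.028),sBR=(158,384,.028),sBL=(51,362,.028),rodL=(270,368,.0),rodR=(430,364,0)).items(): print(n,f(*p))
E
```

```text
BR [ 0.7284 -0.1459]
FR [ 0.5122 -0.1671]
key [ 0.5523 -0.1252]
tab [0.5143 0.0027]
v0 [0.5357 0.0685]
v1 [0.5389 0.0277]
v3 [ 0.5481 -0.056 ]
tin [ 0.4548 -0.3215]
packed [ 0.4553 -0.2933]
beaker [ 0.4231 -0.1562]
weight [0.6354 0.3497]
f1 [0.5001 0.3179]
f2 [0.4874 0.2595]
f3 [0.436  0.3336]
hole4 [0.4238 0.2774]
sTL [0.534  0.3365]
sTR [0.5093 0.2253]
sBR [0.3901 0.2558]
sBL [0.4155 0.3673]
rodL [0.403  0.1419]
rodR [ 0.4034 -0.0283]
```

```bash
cat > m.py <<'E'
# commanded pose bookkeeping + increments
import json,os,sys,numpy as np
F='cmd.json'
if not os.path.exists(F): json.dump([0.158,-0.605,0.231,104.598],open(F,'w'))
def get(): return np.array(json.load(open(F)))
def inc(p,base=None):
    """increment row [turn, shift] from the base commanded pose to p=(x,y,z,yaw)"""
    b=get() if base is None else np.array(base); a=np.radians(b[3]); d=np.array(p[:3])-b[:3]
    ey=np.array([np.cos(a),np.sin(a)]); ez=np.array([np.sin(a),-np.cos(a)])
    return [round(-(p[3]-b[3]),1),round(-d[2],4),round(float(d[:2]@ey),4),round(float(d[:2]@ez),4)]
def app(row):
    """commanded pose after an increment (turn, sx, sy, sz), from stored; stores it"""
    b=get(); a=np.radians(b[3]); ey=np.array([np.cos(a),np.sin(a)]); ez=np.array([np.sin(a),-np.cos(a)])
    q=b.copy(); q[:2]+=row[2]*ey+row[3]*ez; q[2]-=row[1]; q[3]-=row[0]
    json.dump(list(q),open(F,'w')); return q
def plan(*ps):
    """sequential calls: each pose its own call"""
    for p in ps:
        i=inc(p); q=app(i); print(i,'->',q.round(4), 'n>=',int(max(abs(i[0])/7.16,np.linalg.norm(i[1:])/.0417))+1)
H=dict(o=(0.5457,-0.031),yaw=5.65)
if os.path.exists('heater.json'): H=json.load(open('heater.json'))
def hw(x,y):
    a=np.radians(H['yaw']); c,s=np.cos(a),np.sin(a); return np.array([H['o'][0]+c*x-s*y,H['o'][1]+s*x+c*y])
E
python3 - <<'E'
from m import *
plan((.45,-.3,.25,140),(*hw(0,.11),.26,185.65))
E
```

```text
[np.float64(-35.4), np.float64(-0.019), 0.2216, 0.3594] -> [  0.4499  -0.3      0.25   139.998 ] n>= 11
[np.float64(-45.7), np.float64(-0.01), 0.1782, 0.3445] -> [5.34900e-01 7.85000e-02 2.60000e-01 1.85698e+02] n>= 10
```

Emit:
{"fn": "move_arm", "kwargs": {
  "increments": [-35.4,0,0,-0.019,0.2216,0.3594,0.087,-35.4,0,0,-0.019,0.2216,0.3594,0.087,-35.4,0,0,-0.019,0.2216,0.3594,0.087,-35.4,0,0,-0.019,0.2216,0.3594,0.087,-35.4,0,0,-0.019,0.2216,0.3594,0.087,-35.4,0,0,-0.019,0.2216,0.3594,0.087,-35.4,0,0,-0.019,0.2216,0.3594,0.087,-35.4,0,0,-0.019,0.2216,0.3594,0.087,-35.4,0,0,-0.019,0.2216,0.3594,0.087,-35.4,0,0,-0.019,0.2216,0.3594,0.087,-35.4,0,0,-0.019,0.2216,0.3594,0.087,-35.4,0,0,-0.019,0.2216,0.3594,0.087]
}}

```text
time_s: 1.15
tcp_pos: [0.4511, -0.2978, 0.2493]
ee_rot: [[-0.0, -0.769, 0.64], [0.0, 0.64, 0.769], [-1.0, 0.0, 0.0]]
wrist_force: [-0.1, -0.4, 0.2]
gripper_width: 0.996
```

Emit:
{"fn": "move_arm", "kwargs": {
  "increments": [-45.7,0,0,-0.01,0.1782,0.3445,0.06,-45.7,0,0,-0.01,0.1782,0.3445,0.06,-45.7,0,0,-0.01,0.1782,0.3445,0.06,-45.7,0,0,-0.01,0.1782,0.3445,0.06,-45.7,0,0,-0.01,0.1782,0.3445,0.06,-45.7,0,0,-0.01,0.1782,0.3445,0.06,-45.7,0,0,-0.01,0.1782,0.3445,0.06,-45.7,0,0,-0.01,0.1782,0.3445,0.06,-45.7,0,0,-0.01,0.1782,0.3445,0.06,-45.7,0,0,-0.01,0.1782,0.3445,0.06,-45.7,0,0,-0.01,0.1782,0.3445,0.06,-45.7,0,0,-0.01,0.1782,0.3445,0.06]
}}

```text
time_s: 2.15
tcp_pos: [0.5341, 0.078, 0.259]
ee_rot: [[-0.001, -0.995, -0.099], [-0.001, -0.099, 0.995], [-1.0, 0.002, -0.001]]
wrist_force: [0.3, -0.5, -0.5]
gripper_width: 0.69
```

```bash
python3 - <<'E'
from h import *
s=r.sense(); print(s['tcp_pos'],s['ee_rot'].round(4),s['wrist_force'],s['time_s'],s['joints'])
cap('wrist','w1.png')
E
```

```text
[0.53410262 0.07795877 0.25901274] [[-1.500e-03 -9.951e-01 -9.920e-02]
 [-7.000e-04 -9.920e-02  9.951e-01]
 [-1.000e+00  1.600e-03 -5.000e-04]] [ 0.28770121 -0.51098457 -0.49883557] 2.15 [ 2.55246616e+01  1.26297543e+01 -8.83577527e+00 -1.11404834e-03
 -6.86286851e+01 -1.98298571e+01]
```

View pics/w1.png

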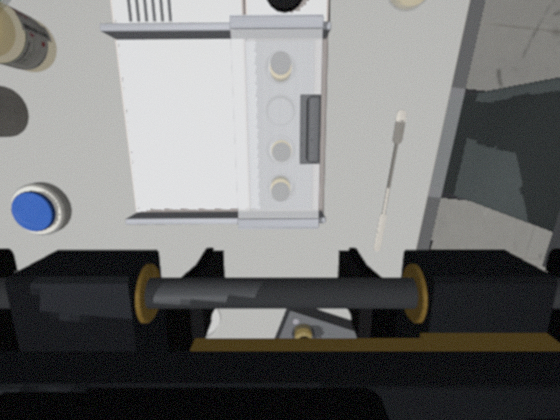

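```bash
python3 - <<'E'
from h import *
a=cv2.imread('pics/w1.png')
cv2.imwrite('pics/w1z.png',cv2.resize(a[10:240,220:345],None,fx=2.6*1,fy=2.6,interpolation=3))
C=cam('wrist')
for n,u,v,z in(('p3',280,66,.067),('p2',281,110,.04),('p1',282,150,.067),('p0',281,189,.067),('tab',310,129,.098)):
    print(n,ray(C,u,v,z).round(4))
E
```

```text
p3 [ 0.5478 -0.0515  0.067 ]
p2 [ 0.543  -0.0127  0.04  ]
p1 [0.5381 0.0277 0.067 ]
p0 [0.5352 0.0681 0.067 ]
tab [0.5146 0.0045 0.098 ]
```

View pics/w1z.png

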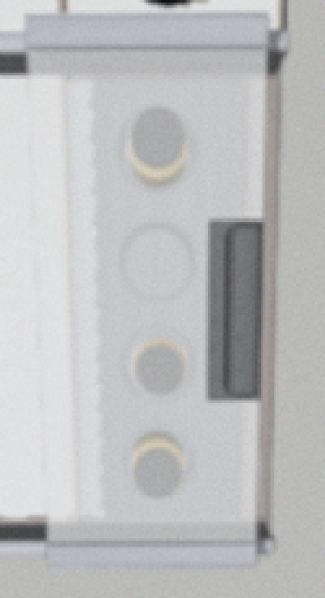

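```bash
python3 - <<'E'
from m import *
plan((*hw(-.034,.037),.16,185.7),(*hw(-.034,.037),.091,185.7),(*hw(.086,.037),.091,185.7),(*hw(.084,.037),.091,185.7),(*hw(.084,.037),.2,185.7))
E
```

```text
[np.float64(-0.0), np.float64(0.1), 0.0341, -0.073] -> [5.08200e-01 2.40000e-03 1.60000e-01 1.85698e+02] n>= 4
[np.float64(-0.0), np.float64(0.069), -0.0, 0.0] -> [5.08200e-01 2.40000e-03 9.10000e-02 1.85698e+02] n>= 2
[np.float64(-0.0), np.float64(-0.0), -0.12, -0.0001] -> [6.27600e-01 1.43000e-02 9.10000e-02 1.85698e+02] n>= 3
[np.float64(-0.0), np.float64(-0.0), 0.002, 0.0] -> [6.25600e-01 1.41000e-02 9.10000e-02 1.85698e+02] n>= 1
[np.float64(-0.0), np.float64(-0.109), -0.0, 0.0] -> [6.25600e-01 1.41000e-02 2.00000e-01 1.85698e+02] n>= 3
```

Emit:
{"fn": "move_arm", "kwargs": {
  "increments": [0,0,0,0.1,0.0341,-0.073,0.05,0,0,0,0.1,0.0341,-0.073,0.05,0,0,0,0.1,0.0341,-0.073,0.05,0,0,0,0.1,0.0341,-0.073,0.05,0,0,0,0.1,0.0341,-0.073,0.05,0,0,0,0.13,0.0341,-0.073,0.05,0,0,0,0.15,0.0341,-0.073,0.05,0,0,0,0.169,0.0341,-0.073,0.05,0,0,0,0.169,0.0341,-0.073,0.022,0,0,0,0.169,0.0341,-0.073,0.022,0,0,0,0.169,0.0341,-0.073,0.022,0,0,0,0.169,0.0341,-0.073,0.022]
}}

```text
time_s: 3.2
tcp_pos: [0.5093, 0.003, 0.0925]
ee_rot: [[0.004, -0.995, -0.1], [0.001, -0.1, 0.995], [-1.0, -0.004, 0.001]]
wrist_force: [0.2, -0.5, 0.2]
gripper_width: 0.361
```

```bash
python3 - <<'E'
from h import *
s=r.sense(); print(s['tcp_pos'],s['wrist_force'],s['time_s'],s['gripper_width'])
cap('wrist','w2.png')
E
```

```text
[0.50930604 0.00295395 0.09249743] [ 0.22282468 -0.50611909  0.21849737] 3.2 0.3610173995750381
```

View pics/w2.png

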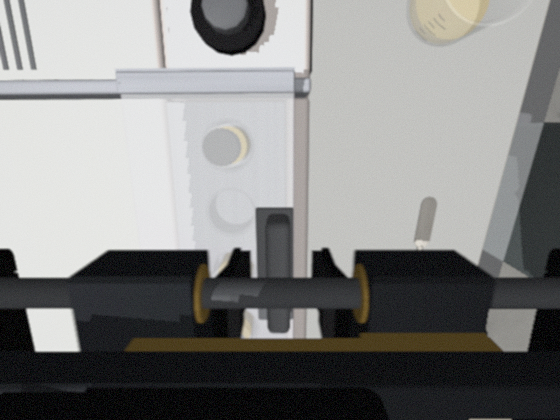

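Emit:
{"fn": "move_arm", "kwargs": {
  "increments": [0,0,0,0,-0.01,0,0.022,0,0,0,0,-0.024,0,0.022,0,0,0,0,-0.038,0,0.022,0,0,0,0,-0.052,0,0.022,0,0,0,0,-0.066,0,0.022,0,0,0,0,-0.08,0,0.022,0,0,0,0,-0.092,0,0.022,0,0,0,0,-0.104,0,0.022,0,0,0,0,-0.114,0,0.022,0,0,0,0,-0.12,0,0.022,0,0,0,0,-0.12,0,0.022,0,0,0,0,-0.12,0,0.022]
}}

```text
time_s: 4.25
tcp_pos: [0.6277, 0.0146, 0.0906]
ee_rot: [[0.001, -0.995, -0.099], [0.0, -0.099, 0.995], [-1.0, -0.001, 0.0]]
wrist_force: [-0.2, -0.1, 0.0]
gripper_width: 0.251
```

```bash
python3 - <<'E'
from h import *
s=r.sense(); print(s['tcp_pos'],s['wrist_force'],s['time_s'],s['gripper_width'])
cap('wrist','w3.png')
E
```

```text
[0.62766295 0.0146099  0.09064817] [-0.19780431 -0.13582338  0.0048366 ] 4.25 0.25104595283322445
```

View pics/w3.png

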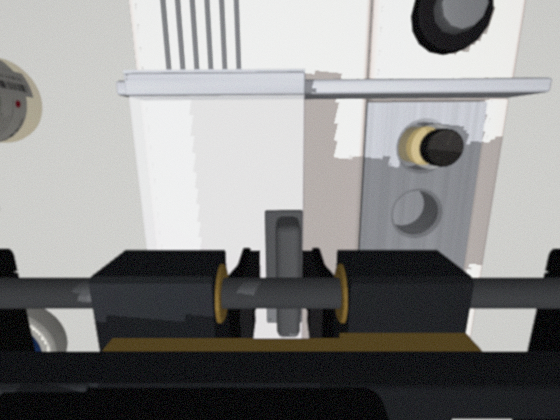

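```bash
python3 - <<'E'
from m import *
import json
json.dump([0.6276,0.0143,0.091,185.698],open('cmd.json','w'))
plan((0.6276,.0143,.2,185.698),(*hw(0,.11),.22,185.65))
E
```

```text
[np.float64(-0.0), np.float64(-0.109), 0.0, 0.0] -> [6.27600e-01 1.43000e-02 2.00000e-01 1.85698e+02] n>= 3
[np.float64(0.0), np.float64(-0.02), 0.0859, 0.0731] -> [5.34900e-01 7.85000e-02 2.20000e-01 1.85698e+02] n>= 3
```

Emit:
{"fn": "move_arm", "kwargs": {
  "increments": [0,0,0,0,0,0,0.045,0,0,0,0,0,0,0.045,0,0,0,-0.03,0,0,0.045,0,0,0,-0.07,0,0,0.045,0,0,0,-0.109,0,0,0.045,0,0,0,-0.129,0.0859,0.0731,0.045,0,0,0,-0.129,0.0859,0.0731,0.045,0,0,0,-0.129,0.0859,0.0731,0.045,0,0,0,-0.129,0.0859,0.0731,0.045,0,0,0,-0.129,0.0859,0.0731,0.045,0,0,0,-0.129,0.0859,0.0731,0.045,0,0,0,-0.129,0.0859,0.0731,0.045]
}}

```text
time_s: 5.3
tcp_pos: [0.5349, 0.0784, 0.2192]
ee_rot: [[-0.0, -0.995, -0.099], [-0.0, -0.099, 0.995], [-1.0, 0.0, -0.0]]
wrist_force: [1.1, -0.8, 0.8]
gripper_width: 0.516
```

```bash
python3 - <<'E'
from h import *
s=r.sense(); print(s['tcp_pos'],s['wrist_force'],s['time_s'],s['gripper_width'])
a=cap('wrist','w4.png')
cap('top','t4.png')
a=cv2.cvtColor(a,cv2.COLOR_RGB2BGR); cv2.imwrite('pics/w4z.png',cv2.resize(a[0:250,180:400],None,fx=2.4,fy=2.4,interpolation=3))
E
```

```text
[0.53490398 0.0783986  0.21922948] [ 1.11367442 -0.75850908  0.83417938] 5.3 0.5158472515921256
```

View pics/w4z.png

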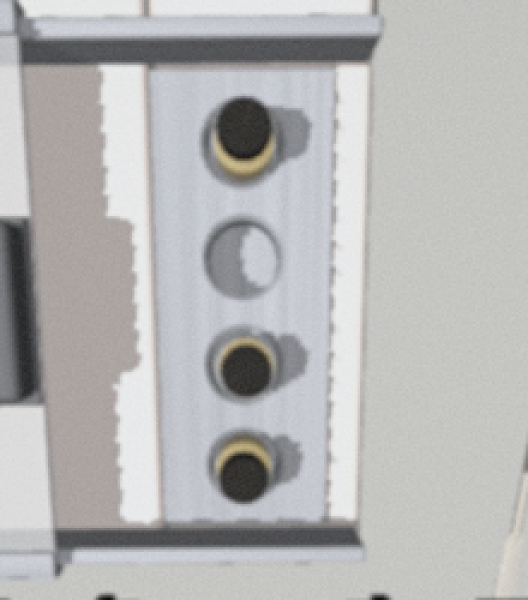

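```bash
cat >> h.py <<'E'
def caps(im,thr=70,amin=20,amax=4000,roi=None):
    g=im.max(2); m=(g<thr).astype(np.uint8)
    if roi: 
        k=np.zeros_like(m); k[roi[1]:roi[3],roi[0]:roi[2]]=1; m&=k
    n,l,st,c=cv2.connectedComponentsWithStats(m)
    return [(c[i],st[i][4],st[i][2:4]) for i in range(1,n) if amin<st[i][4]<amax]
E
python3 - <<'E'
from h import *
from m import hw,H
C=cam('wrist'); a=cv2.imread('pics/w4.png')
P=[]
for c,ar,wh in caps(a,60,150,3000,(230,25,320,240)):
    p=ray(C,*c,.0625); P.append(p); print(c.round(1),ar,wh,p.round(4))
p2=ray(C,281.0,107.7,.04); print('p2',p2)
for i,y in enumerate((.1,.058,.016,-.026)): print('nominal',i,hw(0,y).round(4))
C=cam('top'); a=cv2.imread('pics/t4.png')
for c,ar,wh in caps(a,75,8,200,(160,180,420,280)): print('top',c.round(1),ar,wh,ray(C,*c,.0625).round(4),ray(C,*c,.053).round(4))
b=cv2.resize(a[140:290,150:420],(800,444),interpolation=3); cv2.imwrite('pics/t4z.png',b)
E
```

```text
[281.3  53.5] 391 [21 24] [ 0.5481 -0.0543  0.0625]
[282.4 154.2] 277 [19 19] [0.5388 0.0303 0.0625]
[281.2 198.3] 269 [19 19] [0.5359 0.0718 0.0625]
p2 [ 0.54417082 -0.01164825  0.04      ]
nominal 0 [0.5359 0.0685]
nominal 1 [0.54   0.0267]
nominal 2 [ 0.5441 -0.0151]
nominal 3 [ 0.5483 -0.0569]
top [278.9 190.8] 30 [19  4] [0.6239 0.0157 0.0625] [0.6252 0.0158 0.053 ]
top [325.5 213.6] 77 [12 12] [ 0.551  -0.1236  0.0625] [ 0.5517 -0.1245  0.053 ]
top [185.  215.2] 54 [ 9 12] [0.5564 0.3024 0.0625] [0.5571 0.3046 0.053 ]
top [303.2 214.2] 29 [6 6] [ 0.5508 -0.0563  0.0625] [ 0.5515 -0.0567  0.053 ]
top [275.4 218. ] 28 [6 6] [0.5413 0.0282 0.0625] [0.5419 0.0284 0.053 ]
top [188.1 227.8] 10 [4 4] [0.5179 0.2931 0.0625] [0.5183 0.2953 0.053 ]
top [199.5 245.7] 170 [19 39] [0.4629 0.2589 0.0625] [0.463  0.2608 0.053 ]
top [382.5 244.2] 28 [6 6] [ 0.4548 -0.2923  0.0625] [ 0.4548 -0.2944  0.053 ]
```

View pics/t4z.png

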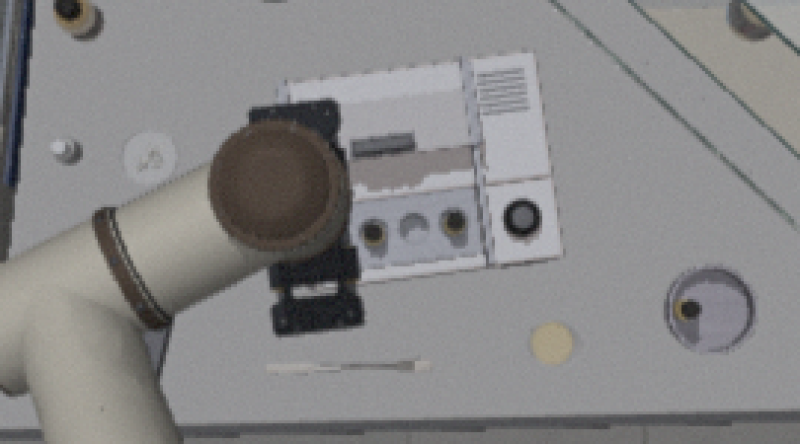

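```bash
python3 - <<'E'
from m import *
plan((.536,.0705,.12,185.698))
E
```

```text
[np.float64(-0.0), np.float64(0.1), -0.0003, -0.0081] -> [5.36000e-01 7.05000e-02 1.20000e-01 1.85698e+02] n>= 3
```

Emit:
{"fn": "move_arm", "kwargs": {
  "increments": [0,0,0,0.1,-0.0003,-0.0081,0.045,0,0,0,0.1,-0.0003,-0.0081,0.045,0,0,0,0.1,-0.0003,-0.0081,0.045,0,0,0,0.1,-0.0003,-0.0081,0.045,0,0,0,0.1,-0.0003,-0.0081,0.045,0,0,0,0.1,-0.0003,-0.0081,0.045]
}}

```text
time_s: 5.9
tcp_pos: [0.5372, 0.0709, 0.1209]
ee_rot: [[0.003, -0.995, -0.099], [0.0, -0.099, 0.995], [-1.0, -0.003, 0.0]]
wrist_force: [0.4, -0.7, 0.1]
gripper_width: 0.516
```

```bash
python3 - <<'E'
from h import *
s=r.sense(); print(s['tcp_pos'],s['wrist_force'],s['time_s'],s['gripper_width'])
a=cap('wrist','w5.png')
C=cam('wrist')
for p in ((.5359,.0718,.067),(.5359,.0685,.067)): print(proj(C,p))
R=np.array(s['ee_rot']); 
for dx in(-.011,.0,.008,.02,.05): print(dx,proj(C,s['tcp_pos']+R[:,0]*dx))
E
```

```text
[0.5372011  0.07091976 0.12086067] [ 0.35850314 -0.68122346  0.08057778] 5.9 0.5163662939618624
[284.38450668 239.52957719]
[284.88684572 234.82402751]
-0.011 [282.83745263 281.37883894]
0.0 [282.72764422 271.76202037]
0.008 [282.65614115 265.49991295]
0.02 [282.5599692  257.07735124]
0.05 [282.36470992 239.97690257]
```

View pics/w5.png

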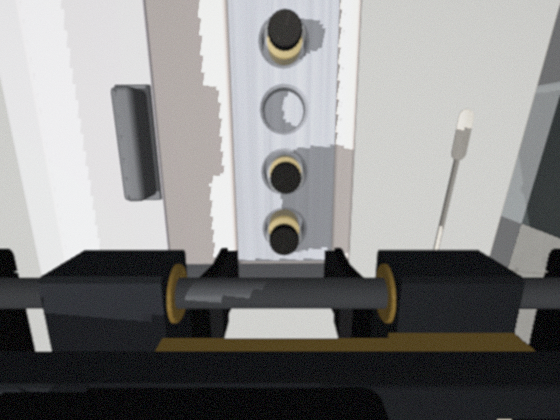

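Emit:
{"fn": "move_arm", "kwargs": {
  "increments": [0,0,0,0.03,0,0,0.045,0,0,0,0.055,0,0,0.045,0,0,0,0.069,0,0,0.045,0,0,0,0.069,0,0,0.045,0,0,0,0.069,0,0,0.045,0,0,0,0.069,0,0,0.03,0,0,0,0.069,0,0,0.02,0,0,0,0.069,0,0,0.01,0,0,0,0.069,0,0,0.01,0,0,0,0.069,0,0,0.01,0,0,0,0.069,0,0,0.01,0,0,0,0.069,0,0,0.01]
}}

```text
time_s: 6.95
tcp_pos: [0.5359, 0.0709, 0.0513]
ee_rot: [[0.001, -0.995, -0.1], [0.0, -0.1, 0.995], [-1.0, -0.001, 0.0]]
wrist_force: [-0.7, -0.1, 5.1]
gripper_width: 0.269
```

```bash
python3 - <<'E'
from h import *
s=r.sense(); print(s['tcp_pos'],s['wrist_force'],s['time_s'],s['gripper_width']*.087)
a=cap('wrist','w6.png')
E
```

```text
[0.53587738 0.07085558 0.05127422] [-0.69867418 -0.12249917  5.05350524] 6.95 0.02337636081080335
```

View pics/w6.png

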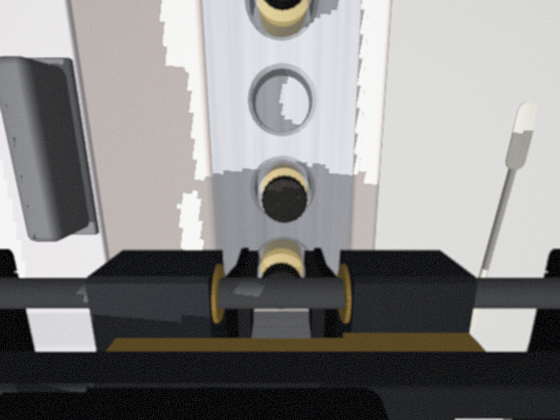

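Emit:
{"fn": "move_arm", "kwargs": {
  "increments": [0,0,0,-0.005,0,0,0.01,0,0,0,-0.015,0,0,0.01,0,0,0,-0.03,0,0,0.01,0,0,0,-0.05,0,0,0.01,0,0,0,-0.075,0,0,0.01,0,0,0,-0.1,0,0,0.01,0,0,0,-0.1,0,0,0.01,0,0,0,-0.1,0,0,0.01]
}}

```text
time_s: 7.67
tcp_pos: [0.5363, 0.0711, 0.1526]
ee_rot: [[0.004, -0.995, -0.099], [0.002, -0.099, 0.995], [-1.0, -0.004, 0.001]]
wrist_force: [0.1, -0.3, -1.7]
gripper_width: 0.269
```

```bash
python3 - <<'E'
from h import *
from m import *
q=app([0,.069-.1,0,0]); print(q)
s=r.sense(); print(s['tcp_pos'],s['wrist_force'],s['time_s'],s['gripper_width']*.087)
a=cap('wrist','w7.png'); b=cap('scene','s7.png'); b=cv2.cvtColor(b,cv2.COLOR_RGB2BGR)
C=cam('scene'); u,v=proj(C,s['tcp_pos']).astype(int); print(u,v)
cv2.imwrite('pics/s7z.png',cv2.resize(b[v-70:v+70,u-90:u+90],None,fx=4,fy=4,interpolation=3))
E
```

```text
[5.3596942e-01 7.0480040e-02 1.5100000e-01 1.8569800e+02]
[0.53629595 0.07111621 0.15257826] [ 0.09311975 -0.30206513 -1.72917997] 7.6667 0.023391914015628325
247 205
```

View pics/w7.png

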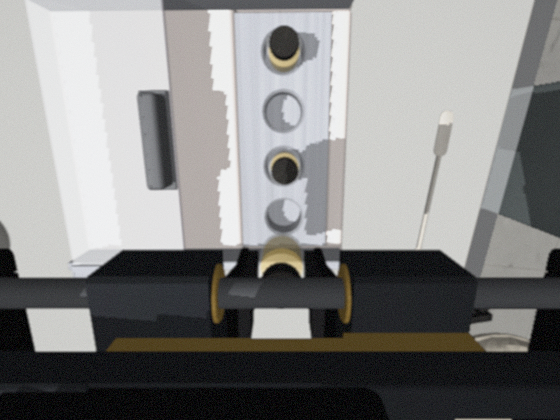

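View pics/s7z.png

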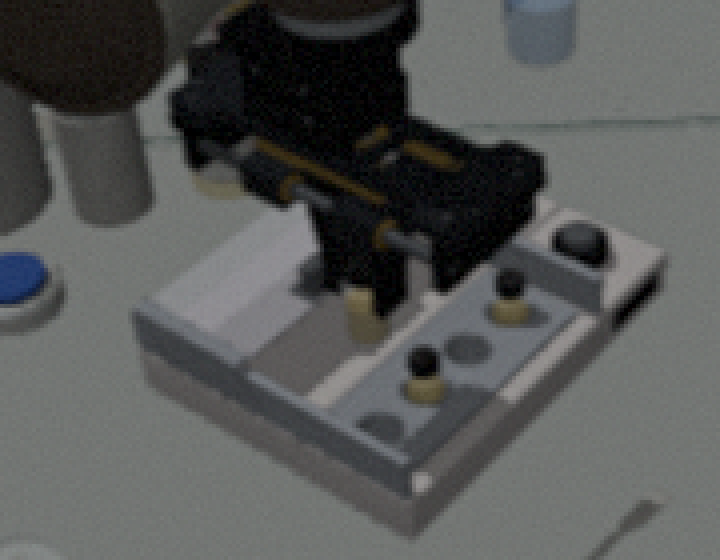

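```bash
python3 - <<'E'
from m import *
plan((.455,-.235,.2,180))
E
```

```text
[np.float64(5.7), np.float64(-0.049), 0.1109, -0.2959] -> [  0.455  -0.235   0.2   179.998] n>= 8
```

Emit:
{"fn": "move_arm", "kwargs": {
  "increments": [5.7,0,0,-0.049,0.1109,-0.2959,0.01,5.7,0,0,-0.049,0.1109,-0.2959,0.01,5.7,0,0,-0.049,0.1109,-0.2959,0.01,5.7,0,0,-0.049,0.1109,-0.2959,0.01,5.7,0,0,-0.049,0.1109,-0.2959,0.01,5.7,0,0,-0.049,0.1109,-0.2959,0.01,5.7,0,0,-0.049,0.1109,-0.2959,0.01,5.7,0,0,-0.049,0.1109,-0.2959,0.01,5.7,0,0,-0.049,0.1109,-0.2959,0.01,5.7,0,0,-0.049,0.1109,-0.2959,0.01,5.7,0,0,-0.049,0.1109,-0.2959,0.01,5.7,0,0,-0.049,0.1109,-0.2959,0.01]
}}

```text
time_s: 8.77
tcp_pos: [0.4544, -0.2338, 0.1987]
ee_rot: [[-0.002, -1.0, -0.001], [0.001, -0.001, 1.0], [-1.0, 0.002, 0.001]]
wrist_force: [0.5, -0.7, 0.2]
gripper_width: 0.272
```

```bash
python3 - <<'E'
from h import *
s=r.sense(); print(s['tcp_pos'],s['wrist_force'],s['time_s'],s['gripper_width']*.087)
a=cap('wrist','w8.png'); b=cap('top','t8.png')
cv2.imwrite('pics/t8z.png',cv2.resize(cv2.cvtColor(b,cv2.COLOR_RGB2BGR)[180:290,150:420],(800,326),interpolation=3))
E
```

```text
[ 0.45436955 -0.23384325  0.19868543] [ 0.50566697 -0.7041171   0.15729921] 8.7667 0.023669689259762313
```

View pics/w8.png

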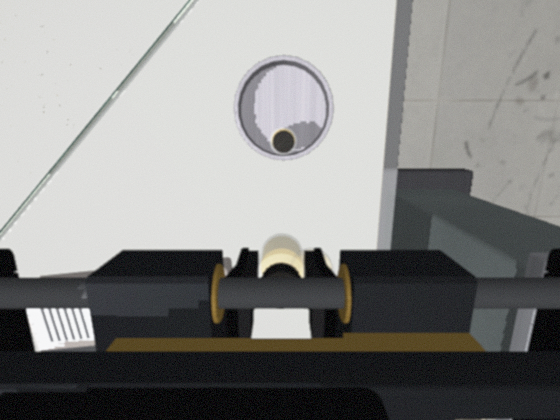

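View pics/t8z.png

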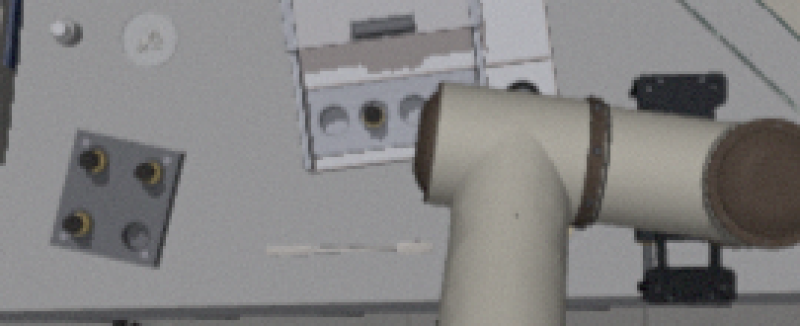

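```bash
python3 - <<'E'
from h import *
C=cam('wrist'); 
for p in((284,107.5,.026),(283.5,141,.0495),(236,107,.026),(333,107,.026),(284,56,.026),(284,160,.026)): print(ray(C,*p).round(4))
from m import *
plan((.453,-.351,.12,180),(.453,-.351,.0395,180))
E
```

```text
[ 0.4524 -0.3236  0.026 ]
[ 0.453  -0.2937  0.0495]
[ 0.4976 -0.3241  0.026 ]
[ 0.4063 -0.3241  0.026 ]
[ 0.4525 -0.368   0.026 ]
[ 0.4523 -0.2748  0.026 ]
[np.float64(-0.0), np.float64(0.08), 0.002, -0.116] -> [ 4.53000e-01 -3.51000e-01  1.20000e-01  1.79998e+02] n>= 4
[np.float64(-0.0), np.float64(0.0805), -0.0, -0.0] -> [ 4.53000e-01 -3.51000e-01  3.95000e-02  1.79998e+02] n>= 2
```

Emit:
{"fn": "move_arm", "kwargs": {
  "increments": [0,0,0,0.08,0.002,-0.114,0.01,0,0,0,0.08,0.002,-0.114,0.01,0,0,0,0.08,0.002,-0.114,0.01,0,0,0,0.08,0.002,-0.114,0.01,0,0,0,0.08,0.002,-0.114,0.01,0,0,0,0.08,0.002,-0.114,0.01,0,0,0,0.11,0.002,-0.114,0.01,0,0,0,0.13,0.002,-0.114,0.01,0,0,0,0.145,0.002,-0.114,0.01,0,0,0,0.155,0.002,-0.114,0.01,0,0,0,0.1605,0.002,-0.114,0.01,0,0,0,0.1605,0.002,-0.114,0.01]
}}

```text
time_s: 9.87
tcp_pos: [0.453, -0.3479, 0.0391]
ee_rot: [[-0.0, -1.0, -0.002], [-0.0, -0.002, 1.0], [-1.0, 0.0, -0.0]]
wrist_force: [0.5, -0.4, -0.3]
gripper_width: 0.27
```

```bash
python3 - <<'E'
from h import *
from m import *
import json
json.dump([.453,-.349,.0395,180],open('cmd.json','w'))
s=r.sense(); print(s['tcp_pos'],s['wrist_force'],s['time_s'],s['gripper_width']*.087)
a=cap('wrist','w9.png'); b=cap('scene','s9.png'); b=cv2.cvtColor(b,cv2.COLOR_RGB2BGR)
C=cam('scene'); u,v=proj(C,s['tcp_pos']).astype(int); print(u,v)
cv2.imwrite('pics/s9z.png',cv2.resize(b[v-60:v+40,u-70:u+70],None,fx=5,fy=5,interpolation=3))
E
```

```text
[ 0.45303246 -0.34786553  0.03912651] [ 0.45284269 -0.43425751 -0.32105373] 9.8667 0.023464340371207416
380 175
```

View pics/w9.png

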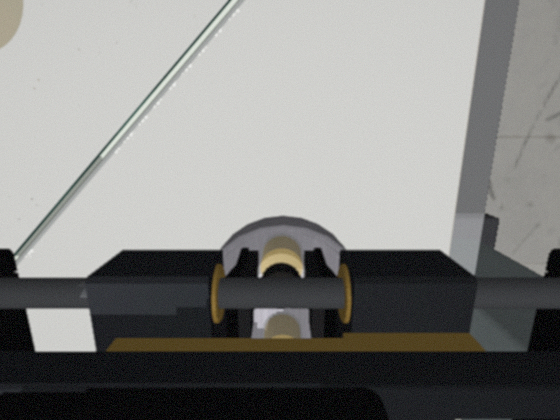

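View pics/s9z.png

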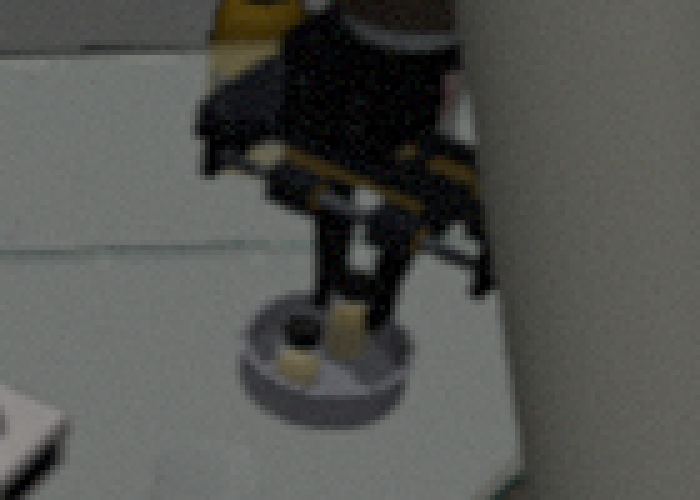

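```bash
python3 - <<'E'
from m import *
plan((.453,-.349,.16,180),(.539,.0297,.16,185.7),(.539,.0297,.051,185.7))
E
```

```text
[np.float64(-0.0), np.float64(-0.1205), 0.0, 0.0] -> [ 4.53e-01 -3.49e-01  1.60e-01  1.80e+02] n>= 3
[np.float64(-5.7), np.float64(-0.0), -0.086, 0.3787] -> [5.390e-01 2.970e-02 1.600e-01 1.857e+02] n>= 10
[np.float64(-0.0), np.float64(0.109), 0.0, -0.0] -> [5.390e-01 2.970e-02 5.100e-02 1.857e+02] n>= 3
```

Emit:
{"fn": "move_arm", "kwargs": {
  "increments": [0,0,0,0,0,0,0.03,0,0,0,0,0,0,0.034,0,0,0,0,0,0,0.037,0,0,0,0,0,0,0.037,0,0,0,-0.01,0,0,0.037,0,0,0,-0.03,0,0,0.037,0,0,0,-0.06,0,0,0.037,0,0,0,-0.1,0,0,0.037,0,0,0,-0.1205,0,0,0.04,0,0,0,-0.1205,0,0,0.045]
}}

```text
time_s: 10.8
tcp_pos: [0.4556, -0.3506, 0.1666]
ee_rot: [[0.011, -1.0, -0.001], [-0.006, -0.001, 1.0], [-1.0, -0.011, -0.006]]
wrist_force: [0.7, -0.7, -0.1]
gripper_width: 0.469
```

```bash
python3 - <<'E'
from h import *
s=r.sense(); print(s['tcp_pos'],s['wrist_force'],s['time_s'],s['gripper_width']*.087)
a=cap('wrist','w10.png')
E
```

```text
[ 0.45563817 -0.35058649  0.1666071 ] [ 0.7226221  -0.67593623 -0.06698524] 10.8 0.04081803875217121
```

View pics/w10.png

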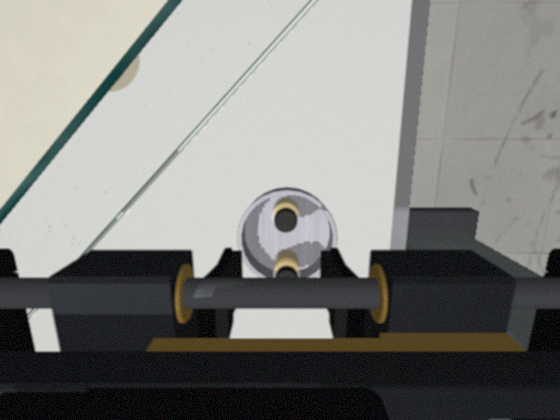

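Emit:
{"fn": "move_arm", "kwargs": {
  "increments": [-5.7,0,0,0,-0.086,0.3787,0.045,-5.7,0,0,0,-0.086,0.3787,0.045,-5.7,0,0,0,-0.086,0.3787,0.045,-5.7,0,0,0,-0.086,0.3787,0.045,-5.7,0,0,0,-0.086,0.3787,0.045,-5.7,0,0,0,-0.086,0.3787,0.045,-5.7,0,0,0,-0.086,0.3787,0.045,-5.7,0,0,0,-0.086,0.3787,0.045,-5.7,0,0,0,-0.086,0.3787,0.045,-5.7,0,0,0,-0.086,0.3787,0.045,-5.7,0,0,0,-0.086,0.3787,0.045,-5.7,0,0,0,-0.086,0.3787,0.045]
}}

```text
time_s: 11.85
tcp_pos: [0.5378, 0.0303, 0.1586]
ee_rot: [[-0.002, -0.995, -0.101], [-0.001, -0.101, 0.995], [-1.0, 0.002, -0.0]]
wrist_force: [-0.6, 0.2, -0.2]
gripper_width: 0.52
```

```bash
python3 - <<'E'
from h import *
s=r.sense(); print(s['tcp_pos'],s['wrist_force'],s['time_s'],s['gripper_width']*.087)
a=cap('wrist','w11.png'); C=cam('wrist')
for c,ar,wh in caps(a,60,150,3000,(230,5,320,245)): print(c.round(1),ar,wh,ray(C,*c,.0625).round(4))
R=np.array(s['ee_rot']); print(proj(C,s['tcp_pos']+R[:,0]*(s['tcp_pos'][2]-.0625)))
a=cv2.cvtColor(a,cv2.COLOR_RGB2BGR); cv2.imwrite('pics/w11z.png',cv2.resize(a[0:270,200:380],None,fx=2.2,fy=2.2,interpolation=3))
E
```

```text
[0.53777281 0.03030102 0.15859429] [-0.58114646  0.16154764 -0.22489041] 11.85 0.04523032716223034
[284.9  21.1] 986 [54 32] [ 0.5493 -0.1111  0.0625]
[279.  107.1] 477 [25 27] [ 0.548  -0.0556  0.0625]
[280.  221.1] 432 [23 25] [0.539  0.0292 0.0625]
[281.6553246  222.62092371]
```

View pics/w11z.png

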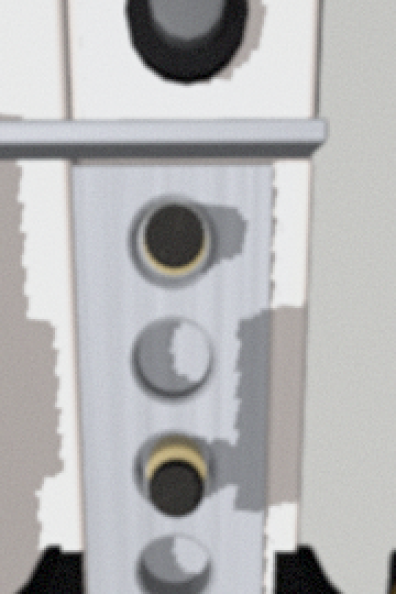

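Emit:
{"fn": "move_arm", "kwargs": {
  "increments": [0,0,0,0.04,0,0,0.045,0,0,0,0.08,0,0,0.045,0,0,0,0.1,0,0,0.045,0,0,0,0.109,0,0,0.045,0,0,0,0.109,0,0,0.045,0,0,0,0.109,0,0,0.03,0,0,0,0.109,0,0,0.02,0,0,0,0.109,0,0,0.01,0,0,0,0.109,0,0,0.01,0,0,0,0.109,0,0,0.01,0,0,0,0.109,0,0,0.01,0,0,0,0.109,0,0,0.01]
}}

```text
time_s: 12.9
tcp_pos: [0.5388, 0.0299, 0.051]
ee_rot: [[0.001, -0.995, -0.1], [-0.0, -0.1, 0.995], [-1.0, -0.001, -0.0]]
wrist_force: [1.0, -0.3, 3.0]
gripper_width: 0.274
```

Emit:
{"fn": "move_arm", "kwargs": {
  "increments": [0,0,0,-0.005,0,0,0.01,0,0,0,-0.015,0,0,0.01,0,0,0,-0.03,0,0,0.01,0,0,0,-0.05,0,0,0.01,0,0,0,-0.075,0,0,0.01,0,0,0,-0.109,0,0,0.01,0,0,0,-0.109,0,0,0.01,0,0,0,-0.109,0,0,0.01]
}}

```text
time_s: 13.57
tcp_pos: [0.5398, 0.0306, 0.1625]
ee_rot: [[0.006, -0.995, -0.1], [0.002, -0.1, 0.995], [-1.0, -0.006, 0.002]]
wrist_force: [-0.2, 1.6, -1.8]
gripper_width: 0.268
```

```bash
python3 - <<'E'
from h import *
from m import *
s=r.sense(); print(s['tcp_pos'],s['wrist_force'],s['time_s'],s['gripper_width']*.087)
a=cap('wrist','w12.png'); 
json.dump([.539,.0297,.16,185.7],open('cmd.json','w'))
plan((.482,-.3218,.16,180),(.482,-.3218,.0395,180))
E
```

```text
[0.53982652 0.03060883 0.16245763] [-0.18567415  1.63612864 -1.83713301] 13.5667 0.02334088138491825
[np.float64(5.7), np.float64(-0.0), 0.0916, -0.3441] -> [ 4.820e-01 -3.218e-01  1.600e-01  1.800e+02] n>= 9
[np.float64(-0.0), np.float64(0.1205), 0.0, -0.0] -> [ 4.820e-01 -3.218e-01  3.950e-02  1.800e+02] n>= 3
```

View pics/w12.png

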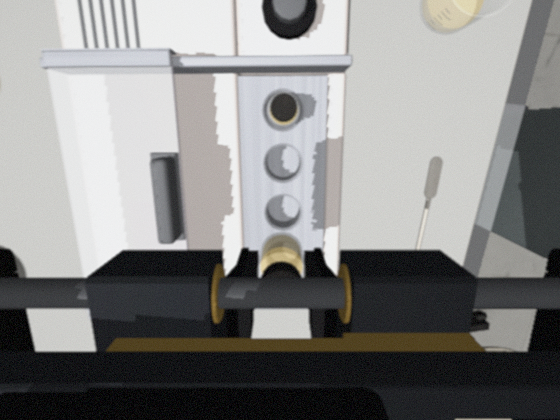

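Emit:
{"fn": "move_arm", "kwargs": {
  "increments": [5.7,0,0,0,0.0916,-0.3441,0.01,5.7,0,0,0,0.0916,-0.3441,0.01,5.7,0,0,0,0.0916,-0.3441,0.01,5.7,0,0,0,0.0916,-0.3441,0.01,5.7,0,0,0,0.0916,-0.3441,0.01,5.7,0,0,0,0.0916,-0.3441,0.01,5.7,0,0,0,0.0916,-0.3441,0.01,5.7,0,0,0,0.0916,-0.3441,0.01,5.7,0,0,0,0.0916,-0.3441,0.01,5.7,0,0,0,0.0916,-0.3441,0.01,5.7,0,0,0,0.0916,-0.3441,0.01,5.7,0,0,0,0.0916,-0.3441,0.01]
}}

```text
time_s: 14.62
tcp_pos: [0.4809, -0.3209, 0.1583]
ee_rot: [[-0.002, -1.0, 0.0], [0.001, 0.0, 1.0], [-1.0, 0.002, 0.001]]
wrist_force: [0.7, 0.3, -0.2]
gripper_width: 0.274
```

```bash
python3 - <<'E'
from h import *
s=r.sense(); print(s['tcp_pos'],s['wrist_force'],s['time_s'],s['gripper_width']*.087)
a=cap('wrist','w13.png'); C=cam('wrist')
for p in ((.453,-.294,.054),(.453,-.348,.054),(.482,-.3218,.003)): print(proj(C,p))
a=cv2.cvtColor(a,cv2.COLOR_RGB2BGR); cv2.imwrite('pics/w13z.png',cv2.resize(a[100:350,180:430],None,fx=2.4,fy=2.4,interpolation=3))
E
```

```text
[ 0.4808521  -0.32091336  0.15834496] [ 0.7078429   0.33445711 -0.23116478] 14.6167 0.023881055607618405
[315.5288155  249.26777198]
[317.33562661 184.9207817 ]
[280.58537406 203.42867054]
```

View pics/w13z.png

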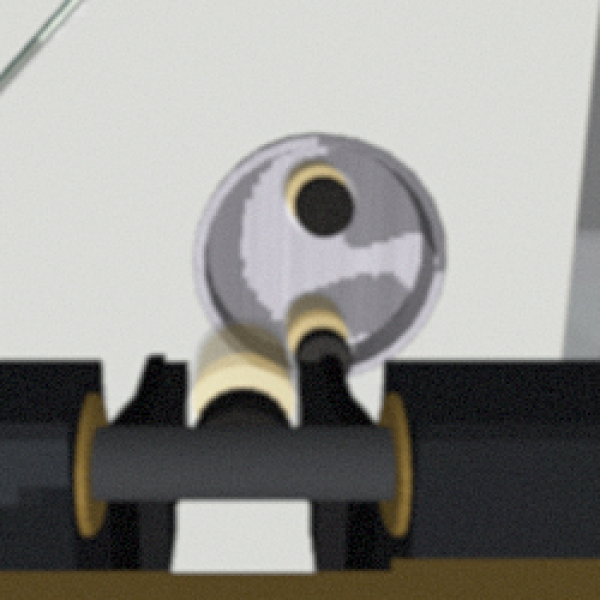

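Emit:
{"fn": "move_arm", "kwargs": {
  "increments": [0,0,0,0.04,0,0,0.01,0,0,0,0.065,0,0,0.01,0,0,0,0.085,0,0,0.01,0,0,0,0.1,0,0,0.01,0,0,0,0.112,0,0,0.01,0,0,0,0.1205,0,0,0.01,0,0,0,0.1205,0,0,0.01,0,0,0,0.1205,0,0,0.025,0,0,0,0.1205,0,0,0.03,0,0,0,0.1205,0,0,0.034,0,0,0,0.1205,0,0,0.036,0,0,0,0.1205,0,0,0.036]
}}

```text
time_s: 15.67
tcp_pos: [0.4818, -0.3215, 0.0395]
ee_rot: [[0.001, -1.0, -0.0], [-0.0, -0.0, 1.0], [-1.0, -0.001, -0.0]]
wrist_force: [0.4, 0.7, -0.7]
gripper_width: 0.399
```

Emit:
{"fn": "move_arm", "kwargs": {
  "increments": [0,0,0,0,0,0,0.036,0,0,0,-0.01,0,0,0.036,0,0,0,-0.03,0,0,0.036,0,0,0,-0.06,0,0,0.036,0,0,0,-0.1,0,0,0.036,0,0,0,-0.1205,0,0,0.045,0,0,0,-0.1205,0,0,0.045]
}}

```text
time_s: 16.25
tcp_pos: [0.4848, -0.3232, 0.1667]
ee_rot: [[0.012, -1.0, -0.001], [-0.006, -0.001, 1.0], [-1.0, -0.012, -0.006]]
wrist_force: [1.2, -0.2, 0.4]
gripper_width: 0.477
```

```bash
python3 - <<'E'
from h import *
from m import *
s=r.sense(); print(s['tcp_pos'],s['wrist_force'],s['time_s'],s['gripper_width']*.087)
a=cap('wrist','w14.png'); 
a=cv2.cvtColor(a,cv2.COLOR_RGB2BGR); cv2.imwrite('pics/w14z.png',cv2.resize(a[100:350,180:430],None,fx=2,fy=2,interpolation=3))
json.dump([.482,-.3218,.16,180],open('cmd.json','w'))
plan((.548,-.055,.16,185.7))
E
```

```text
[ 0.48476346 -0.32321148  0.16666641] [ 1.24353732 -0.18852559  0.43038897] 16.25 0.04153344498754145
[np.float64(-5.7), np.float64(-0.0), -0.066, 0.2668] -> [ 5.480e-01 -5.500e-02  1.600e-01  1.857e+02] n>= 7
```

View pics/w14z.png

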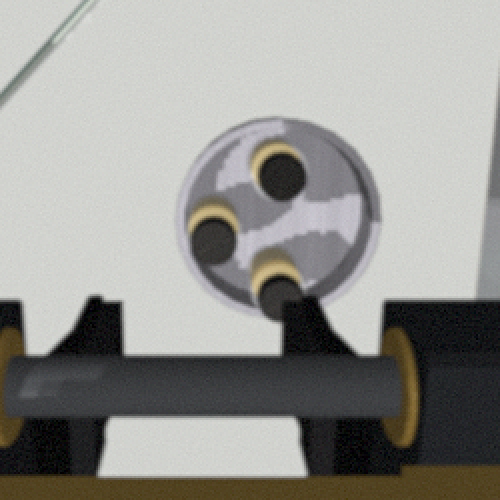

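Three upright in the tin. Now pocket 3.

Emit:
{"fn": "move_arm", "kwargs": {
  "increments": [-5.7,0,0,0,-0.066,0.2668,0.045,-5.7,0,0,0,-0.066,0.2668,0.045,-5.7,0,0,0,-0.066,0.2668,0.045,-5.7,0,0,0,-0.066,0.2668,0.045,-5.7,0,0,0,-0.066,0.2668,0.045,-5.7,0,0,0,-0.066,0.2668,0.045,-5.7,0,0,0,-0.066,0.2668,0.045,-5.7,0,0,0,-0.066,0.2668,0.045,-5.7,0,0,0,-0.066,0.2668,0.045,-5.7,0,0,0,-0.066,0.2668,0.045,-5.7,0,0,0,-0.066,0.2668,0.045]
}}

```text
time_s: 17.22
tcp_pos: [0.5469, -0.0557, 0.159]
ee_rot: [[-0.001, -0.995, -0.098], [-0.0, -0.098, 0.995], [-1.0, 0.001, -0.0]]
wrist_force: [-0.2, -0.1, -0.7]
gripper_width: 0.518
```

```bash
python3 - <<'E'
from h import *
s=r.sense(); print(s['tcp_pos'],s['wrist_force'],s['time_s'],s['gripper_width']*.087)
a=cap('wrist','w15.png'); C=cam('wrist')
for c,ar,wh in caps(a,60,150,3000,(230,5,320,245)): print(c.round(1),ar,wh,ray(C,*c,.0625).round(4))
R=np.array(s['ee_rot']); print(proj(C,s['tcp_pos']+R[:,0]*(s['tcp_pos'][2]-.0625)))
E
```

```text
[ 0.54686151 -0.05570853  0.15902508] [-0.21389154 -0.09294065 -0.72028406] 17.2167 0.04505248766643682
[284.8 130.8] 1089 [49 50] [ 0.5514 -0.1248  0.0625]
[279.5 222.9] 442 [24 25] [ 0.5486 -0.0545  0.0625]
[282.10791706 221.59637535]
```

View pics/w15.png

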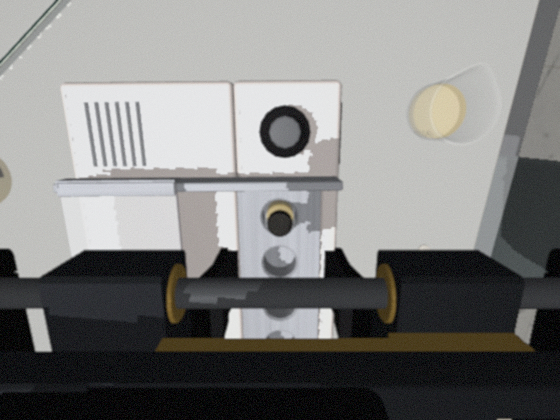

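Emit:
{"fn": "move_arm", "kwargs": {
  "increments": [0,0,0,0.04,0,0,0.045,0,0,0,0.08,0,0,0.045,0,0,0,0.1,0,0,0.045,0,0,0,0.109,0,0,0.045,0,0,0,0.109,0,0,0.045,0,0,0,0.109,0,0,0.03,0,0,0,0.109,0,0,0.02,0,0,0,0.109,0,0,0.01,0,0,0,0.109,0,0,0.01,0,0,0,0.109,0,0,0.01,0,0,0,0.109,0,0,0.01,0,0,0,0.109,0,0,0.01]
}}

```text
time_s: 18.27
tcp_pos: [0.5479, -0.0548, 0.051]
ee_rot: [[0.001, -0.995, -0.099], [-0.0, -0.099, 0.995], [-1.0, -0.001, -0.0]]
wrist_force: [-0.4, -1.0, 3.2]
gripper_width: 0.274
```

Emit:
{"fn": "move_arm", "kwargs": {
  "increments": [0,0,0,-0.005,0,0,0.01,0,0,0,-0.015,0,0,0.01,0,0,0,-0.03,0,0,0.01,0,0,0,-0.05,0,0,0.01,0,0,0,-0.075,0,0,0.01,0,0,0,-0.109,0,0,0.01,0,0,0,-0.109,0,0,0.01,0,0,0,-0.109,0,0,0.01]
}}

```text
time_s: 18.93
tcp_pos: [0.5489, -0.0543, 0.1625]
ee_rot: [[0.006, -0.995, -0.1], [0.001, -0.1, 0.995], [-1.0, -0.006, 0.001]]
wrist_force: [-0.2, 0.1, -1.4]
gripper_width: 0.272
```

```bash
python3 - <<'E'
from h import *
from m import *
s=r.sense(); print(s['tcp_pos'],s['wrist_force'],s['time_s'],s['gripper_width']*.087)
a=cap('wrist','w16.png'); 
json.dump([.548,-.055,.16,185.7],open('cmd.json','w'))
plan((.424,-.3205,.16,180),(.424,-.3205,.0395,180))
E
```

```text
[ 0.54894102 -0.05431795  0.16252342] [-0.15827947  0.09800322 -1.3603588 ] 18.9333 0.023662088830878905
[np.float64(5.7), np.float64(-0.0), 0.1498, -0.2519] -> [ 4.240e-01 -3.205e-01  1.600e-01  1.800e+02] n>= 8
[np.float64(-0.0), np.float64(0.1205), -0.0, 0.0] -> [ 4.240e-01 -3.205e-01  3.950e-02  1.800e+02] n>= 3
```

View pics/w16.png

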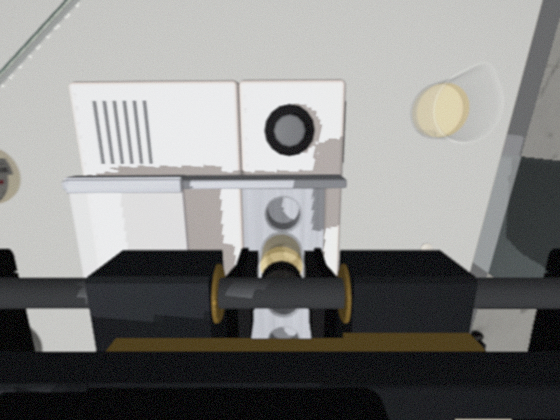

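Emit:
{"fn": "move_arm", "kwargs": {
  "increments": [5.7,0,0,0,0.1498,-0.2519,0.01,5.7,0,0,0,0.1498,-0.2519,0.01,5.7,0,0,0,0.1498,-0.2519,0.01,5.7,0,0,0,0.1498,-0.2519,0.01,5.7,0,0,0,0.1498,-0.2519,0.01,5.7,0,0,0,0.1498,-0.2519,0.01,5.7,0,0,0,0.1498,-0.2519,0.01,5.7,0,0,0,0.1498,-0.2519,0.01,5.7,0,0,0,0.1498,-0.2519,0.01,5.7,0,0,0,0.1498,-0.2519,0.01,5.7,0,0,0,0.1498,-0.2519,0.01,5.7,0,0,0,0.1498,-0.2519,0.01]
}}

```text
time_s: 19.98
tcp_pos: [0.424, -0.319, 0.1592]
ee_rot: [[-0.001, -1.0, -0.002], [0.0, -0.002, 1.0], [-1.0, 0.001, 0.0]]
wrist_force: [-0.3, 0.4, -1.0]
gripper_width: 0.274
```

```bash
python3 - <<'E'
from h import *
s=r.sense(); print(s['tcp_pos'],s['wrist_force'],s['time_s'],s['gripper_width']*.087)
a=cap('wrist','w17.png'); C=cam('wrist')
print(proj(C,(.424,-.3205,.003)))
a=cv2.cvtColor(a,cv2.COLOR_RGB2BGR); cv2.imwrite('pics/w17z.png',cv2.resize(a[100:350,150:400],None,fx=2.4,fy=2.4,interpolation=3))
E
```

```text
[ 0.42402693 -0.31899498  0.15923211] [-0.32935144  0.35041694 -0.96608808] 19.9833 0.02382198021214707
[281.79799947 203.19557446]
```

View pics/w17z.png

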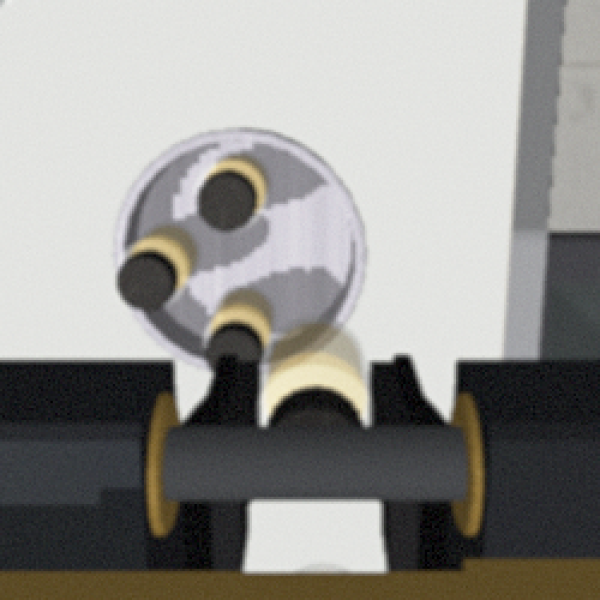

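Emit:
{"fn": "move_arm", "kwargs": {
  "increments": [0,0,0,0.04,-0.0015,0,0.01,0,0,0,0.065,-0.0015,0,0.01,0,0,0,0.085,-0.0015,0,0.01,0,0,0,0.1,-0.0015,0,0.01,0,0,0,0.112,-0.0015,0,0.01,0,0,0,0.1205,-0.0015,0,0.01,0,0,0,0.1205,-0.0015,0,0.01,0,0,0,0.1205,-0.0015,0,0.025,0,0,0,0.1205,-0.0015,0,0.03,0,0,0,0.1205,-0.0015,0,0.034,0,0,0,0.1205,-0.0015,0,0.036,0,0,0,0.1205,-0.0015,0,0.036]
}}

```text
time_s: 21.03
tcp_pos: [0.4253, -0.3203, 0.0395]
ee_rot: [[0.001, -1.0, 0.0], [-0.0, 0.0, 1.0], [-1.0, -0.001, -0.0]]
wrist_force: [0.2, -1.1, -0.7]
gripper_width: 0.397
```

Emit:
{"fn": "move_arm", "kwargs": {
  "increments": [0,0,0,0,0,0,0.036,0,0,0,-0.01,0,0,0.036,0,0,0,-0.03,0,0,0.036,0,0,0,-0.06,0,0,0.036,0,0,0,-0.1,0,0,0.036,0,0,0,-0.1605,0,0,0.045,0,0,0,-0.1605,0,0,0.045,0,0,0,-0.1605,0,0,0.045]
}}

```text
time_s: 21.7
tcp_pos: [0.4278, -0.3218, 0.2065]
ee_rot: [[0.012, -1.0, -0.001], [-0.006, -0.001, 1.0], [-1.0, -0.012, -0.006]]
wrist_force: [0.4, -0.9, -0.4]
gripper_width: 0.503
```

```bash
python3 - <<'E'
from h import *
from m import *
s=r.sense(); print(s['tcp_pos'],s['wrist_force'],s['time_s'],s['gripper_width']*.087)
a=cap('wrist','w18.png'); b=cap('top','t18.png')
a=cv2.cvtColor(a,cv2.COLOR_RGB2BGR); cv2.imwrite('pics/w18z.png',cv2.resize(a[100:350,180:430],None,fx=2,fy=2,interpolation=3))
cv2.imwrite('pics/t18z.png',cv2.resize(cv2.cvtColor(b,cv2.COLOR_RGB2BGR)[200:290,150:350],None,fx=4,fy=4,interpolation=3))
C=cam('top')
for c,ar,wh in caps(b,60,10,200,(160,215,215,280)): print('top',c.round(1),ar,wh,ray(C,*c,.0525).round(4))
json.dump([.4255,-.3205,.20,180],open('cmd.json','w'))
E
```

```text
[ 0.42779069 -0.32182655  0.20652527] [ 0.3716675  -0.87945965 -0.40636078] 21.7 0.04373867769859489
top [179.5 233.8] 33 [6 7] [0.5007 0.3216 0.0525]
top [198.3 237.6] 27 [6 6] [0.4878 0.2646 0.0525]
top [174.1 255.2] 27 [7 6] [0.4361 0.3385 0.0525]
```

View pics/w18z.png

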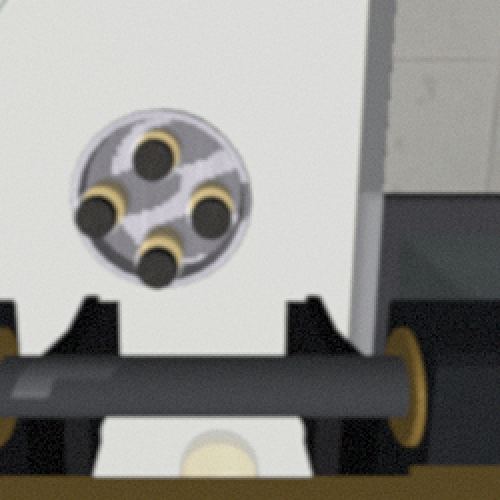

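View pics/t18z.png

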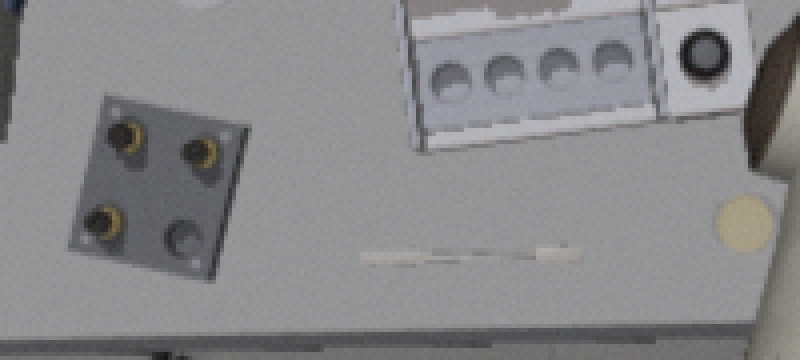

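```bash
python3 - <<'E'
from m import *
plan((*hw(0,.11),.22,185.7))
E
```

```text
[np.float64(-5.7), np.float64(-0.02), -0.1094, 0.399] -> [5.349e-01 7.850e-02 2.200e-01 1.857e+02] n>= 10
```

Emit:
{"fn": "move_arm", "kwargs": {
  "increments": [-5.7,0,0,-0.02,-0.1094,0.399,0.045,-5.7,0,0,-0.02,-0.1094,0.399,0.045,-5.7,0,0,-0.02,-0.1094,0.399,0.045,-5.7,0,0,-0.02,-0.1094,0.399,0.045,-5.7,0,0,-0.02,-0.1094,0.399,0.045,-5.7,0,0,-0.02,-0.1094,0.399,0.045,-5.7,0,0,-0.02,-0.1094,0.399,0.045,-5.7,0,0,-0.02,-0.1094,0.399,0.045,-5.7,0,0,-0.02,-0.1094,0.399,0.045,-5.7,0,0,-0.02,-0.1094,0.399,0.045,-5.7,0,0,-0.02,-0.1094,0.399,0.045,-5.7,0,0,-0.02,-0.1094,0.399,0.045]
}}

```text
time_s: 22.8
tcp_pos: [0.5338, 0.0804, 0.2176]
ee_rot: [[-0.004, -0.995, -0.102], [-0.001, -0.102, 0.995], [-1.0, 0.004, -0.001]]
wrist_force: [-0.8, -1.3, 0.6]
gripper_width: 0.517
```

Emit:
{"fn": "move_arm", "kwargs": {
  "increments": [0,0,0,0,0,0,0.045,0,0,0,0,0,0,0.045,0,0,0,0,0,0,0.045]
}}

```text
time_s: 23.05
tcp_pos: [0.5339, 0.0774, 0.2191]
ee_rot: [[-0.001, -0.995, -0.098], [-0.0, -0.098, 0.995], [-1.0, 0.001, -0.0]]
wrist_force: [0.9, -0.7, 0.5]
gripper_width: 0.514
```

```bash
python3 - <<'E'
from h import *
s=r.sense(); print(s['tcp_pos'],s['wrist_force'],s['time_s'],s['gripper_width']*.087)
a=cap('wrist','w19.png'); C=cam('wrist'); b=cap('top','t19.png')
a=cv2.cvtColor(a,cv2.COLOR_RGB2BGR); cv2.imwrite('pics/w19z.png',cv2.resize(a[20:230,250:320],None,fx=2.8*3/2.8*.95,fy=2.85,interpolation=3))
g=cv2.cvtColor(cv2.resize(a[20:230,250:320],None,fx=8,fy=8,interpolation=cv2.INTER_CUBIC),cv2.COLOR_BGR2GRAY)
c=cv2.HoughCircles(cv2.GaussianBlur(g,(0,0),5),cv2.HOUGH_GRADIENT,1,200,param1=60,param2=20,minRadius=90,maxRadius=150)
for x,y,rr in c[0]:
    u,v=250+(x+.5)/8-.5,20+(y+.5)/8-.5; print(round(u,1),round(v,1),rr/8,ray(C,u,v,.04).round(4))
E
```

```text
[0.53386907 0.07742256 0.21913979] [ 0.85908412 -0.71838428  0.47770206] 23.05 0.04472003461557302Traceback (most recent call last):
  File "<stdin>", line 7, in <module>
TypeError: 'NoneType' object is not subscriptable
```

View pics/w19z.png

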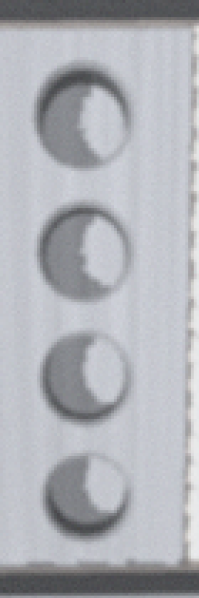

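```bash
python3 - <<'E'
from h import *
C=cam('wrist')
P=[]
for y,(x0,x1,y0,y1) in zip((-.026,.016,.058,.1),((34,131,60,170),(38,131,200,303),(41,131,331,424),(44,131,453,540))):
    u=250+((x0+x1)/2+.5)/2.85-.5; v=20+((y0+y1)/2+.5)/2.85-.5; p=ray(C,u,v,.04); P.append(p[:2]); print(round(u,1),round(v,1),p.round(4))
P=np.array(P)
Ct=cam('top')
Q=[]
for x,y in((613,60),(558,68),(504,75),(451,82)):
    q=ray(Ct,150+(x+.5)/4-.5,200+(y+.5)/4-.5,.04); Q.append(q[:2]); print('top',q.round(4))
Q=np.array(Q)
for A in(P,Q):
    d=A[3]-A[0]; m=A.mean(0); yaw=np.degrees(np.arctan2(-d[0],d[1])); print(m,yaw,np.linalg.norm(d),'origin',m-.037*d/np.linalg.norm(d))
b=cv2.imread('pics/t19.png'); 
for c,ar,wh in caps(b,60,10,200,(160,215,215,280)): print('top',c.round(1),ar,wh,ray(Ct,*c,.0525).round(4))
E
```

```text
278.6 60.0 [ 0.5497 -0.0539  0.04  ]
279.3 107.9 [ 0.545  -0.0119  0.04  ]
279.9 152.1 [0.5405 0.0296 0.04  ]
280.4 193.9 [0.536  0.0714 0.04  ]
top [ 0.5514 -0.0561  0.04  ]
top [ 0.5462 -0.0136  0.04  ]
top [0.5418 0.0281 0.04  ]
top [0.5373 0.069  0.04  ]
[0.54280802 0.00881447] 6.239979466878058 0.12605044216153904 origin [ 0.54682966 -0.02796632]
[0.54415079 0.00685929] 6.4074369795317905 0.12590924530552566 origin [ 0.54827991 -0.02990959]
top [201.3 246.5] 83 [14 14] [0.4607 0.2555 0.0525]
```

```bash
python3 - <<'E'
from m import *
json.dump(dict(o=(0.5468,-0.0280),yaw=6.24),open('heater.json','w'))
plan((.486,.266,.16,185.7))
E
```

```text
[np.float64(-0.0), np.float64(0.06), 0.03, 0.1914] -> [4.860e-01 2.660e-01 1.600e-01 1.857e+02] n>= 5
```

Emit:
{"fn": "move_arm", "kwargs": {
  "increments": [0,0,0,0.0,0.03,0.1914,0.045,0,0,0,0.0,0.03,0.1914,0.045,0,0,0,0.0,0.03,0.1914,0.045,0,0,0,0.0,0.03,0.1914,0.045,0,0,0,0.0,0.03,0.1914,0.045,0,0,0,0.06,0.03,0.1914,0.045,0,0,0,0.06,0.03,0.1914,0.045,0,0,0,0.06,0.03,0.1914,0.045,0,0,0,0.06,0.03,0.1914,0.045,0,0,0,0.06,0.03,0.1914,0.045]
}}

```text
time_s: 23.98
tcp_pos: [0.4868, 0.2662, 0.1612]
ee_rot: [[0.003, -0.995, -0.099], [0.001, -0.099, 0.995], [-1.0, -0.003, 0.001]]
wrist_force: [-0.5, 0.5, 0.5]
gripper_width: 0.522
```

```bash
cat > look.py <<'E'
import sys
from h import *
name=sys.argv[1]; z=float(sys.argv[2])
s=r.sense(); print(s['tcp_pos'].round(4),s['wrist_force'].round(1),s['time_s'],round(s['gripper_width']*87,1))
a=cap('wrist',name+'.png'); C=cam('wrist')
for c,ar,wh in caps(a,60,150,3000,(150,0,420,246)): print(c.round(1),ar,wh,ray(C,*c,z).round(4))
R=np.array(s['ee_rot']); print('axis',proj(C,s['tcp_pos']+R[:,0]*(s['tcp_pos'][2]-z)))
E
python3 look.py w20 .0525
```

```text
[0.4868 0.2662 0.1612] [-0.5  0.5  0.5] 23.9833 45.4
[282.2 217.6] 355 [22 24] [0.487  0.2668 0.0525]
axis [282.06566753 217.06983141]
```

View pics/w20.png

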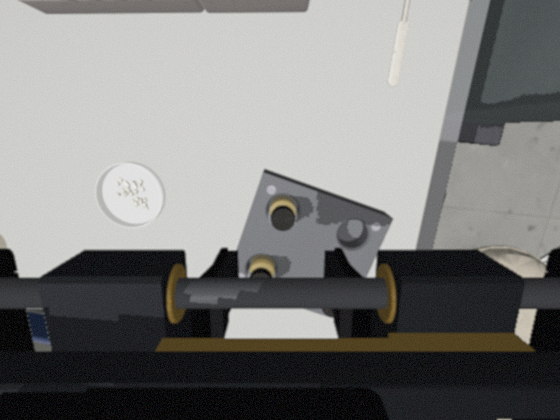

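Emit:
{"fn": "move_arm", "kwargs": {
  "increments": [0,0,0,0.04,0,0.0006,0.045,0,0,0,0.08,0,0.0006,0.045,0,0,0,0.105,0,0.0006,0.045,0,0,0,0.119,0,0.0006,0.045,0,0,0,0.119,0,0.0006,0.045,0,0,0,0.119,0,0.0006,0.03,0,0,0,0.119,0,0.0006,0.02,0,0,0,0.119,0,0.0006,0.01,0,0,0,0.119,0,0.0006,0.01,0,0,0,0.119,0,0.0006,0.01,0,0,0,0.119,0,0.0006,0.01,0,0,0,0.119,0,0.0006,0.01]
}}

```text
time_s: 25.03
tcp_pos: [0.4863, 0.2676, 0.0421]
ee_rot: [[0.002, -0.995, -0.1], [0.002, -0.1, 0.995], [-1.0, -0.002, 0.001]]
wrist_force: [-1.1, 0.3, 5.5]
gripper_width: 0.273
```

Emit:
{"fn": "move_arm", "kwargs": {
  "increments": [0,0,0,-0.005,0,0,0.01,0,0,0,-0.015,0,0,0.01,0,0,0,-0.03,0,0,0.01,0,0,0,-0.05,0,0,0.01,0,0,0,-0.075,0,0,0.01,0,0,0,-0.119,0,0,0.01,0,0,0,-0.119,0,0,0.01,0,0,0,-0.119,0,0,0.01]
}}

```text
time_s: 25.7
tcp_pos: [0.4869, 0.2681, 0.1633]
ee_rot: [[0.006, -0.995, -0.1], [0.005, -0.1, 0.995], [-1.0, -0.006, 0.005]]
wrist_force: [-0.0, -0.8, -0.9]
gripper_width: 0.273
```

```bash
python3 look.py w21 .0525; python3 - <<'E'
from m import *
json.dump([.486,.2666,.16,185.7],open('cmd.json','w'))
plan((*hw(0,.1),.14,186.2),(*hw(0,.1),.0525,186.2))
E
```

```text
[0.4869 0.2681 0.1633] [-0.  -0.8 -0.9] 25.7 23.7
axis [279.65892362 218.85367273]
[np.float64(-0.5), np.float64(0.02), -0.0303, -0.1992] -> [5.359e-01 7.140e-02 1.400e-01 1.862e+02] n>= 5
[np.float64(-0.0), np.float64(0.0875), 0.0, 0.0] -> [5.359e-01 7.140e-02 5.250e-02 1.862e+02] n>= 3
```

View pics/w21.png

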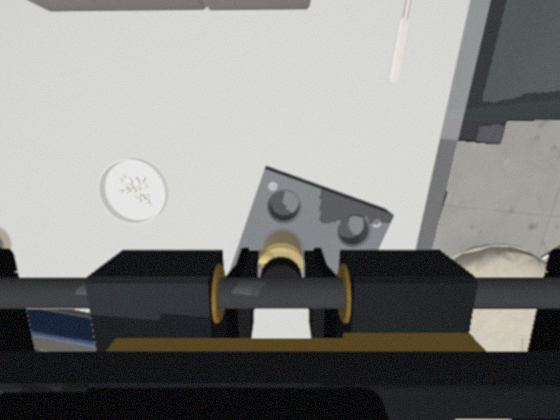

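Emit:
{"fn": "move_arm", "kwargs": {
  "increments": [-0.5,0,0,0,-0.0303,-0.1992,0.01,-0.5,0,0,0,-0.0303,-0.1992,0.01,-0.5,0,0,0,-0.0303,-0.1992,0.01,-0.5,0,0,0,-0.0303,-0.1992,0.01,-0.5,0,0,0,-0.0303,-0.1992,0.01,-0.5,0,0,0.02,-0.0303,-0.1992,0.01,-0.5,0,0,0.05,-0.0303,-0.1992,0.01,-0.5,0,0,0.05,-0.0303,-0.1992,0.01,-0.5,0,0,0.05,-0.0303,-0.1992,0.01,-0.5,0,0,0.05,-0.0303,-0.1992,0.01]
}}

```text
time_s: 26.58
tcp_pos: [0.5357, 0.0719, 0.1099]
ee_rot: [[-0.0, -0.994, -0.109], [-0.001, -0.109, 0.994], [-1.0, 0.0, -0.001]]
wrist_force: [0.5, 0.1, 0.1]
gripper_width: 0.272
```

```bash
python3 look.py w22 .04; python3 - <<'E'
from h import *
C=cam('wrist'); a=cv2.imread('pics/w22.png'); cv2.imwrite('pics/w22z.png',cv2.resize(a[60:310,180:400],None,fx=2.4,fy=2.4,interpolation=3))
from m import hw
for y in(.1,.058,.016): print(proj(C,(*hw(0,y),.04)))
E
```

```text
[0.5357 0.0719 0.1099] [0.5 0.1 0.1] 26.5833 23.7
axis [282.84925665 230.74468617]
[282.6263241  230.13785984]
[282.66682025 170.90936044]
[282.71140382 105.70274017]
```

View pics/w22z.png

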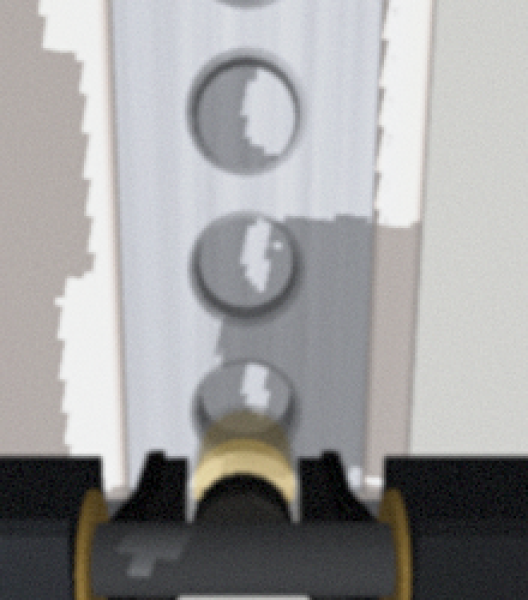

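Emit:
{"fn": "move_arm", "kwargs": {
  "increments": [0,0,0,0.02,0,0,0.01,0,0,0,0.032,0,0,0.01,0,0,0,0.037,0,0,0.01,0,0,0,0.041,0,0,0.01,0,0,0,0.041,0,0,0.01,0,0,0,0.041,0,0,0.01]
}}

```text
time_s: 27.13
tcp_pos: [0.5361, 0.072, 0.0694]
ee_rot: [[0.001, -0.994, -0.109], [0.0, -0.109, 0.994], [-1.0, -0.002, 0.0]]
wrist_force: [0.7, 0.5, -0.2]
gripper_width: 0.274
```

```bash
python3 look.py w23 .04
```

```text
[0.5361 0.072  0.0694] [ 0.7  0.5 -0.2] 27.1333 23.9
axis [282.46425927 251.78128344]
```

View pics/w23.png

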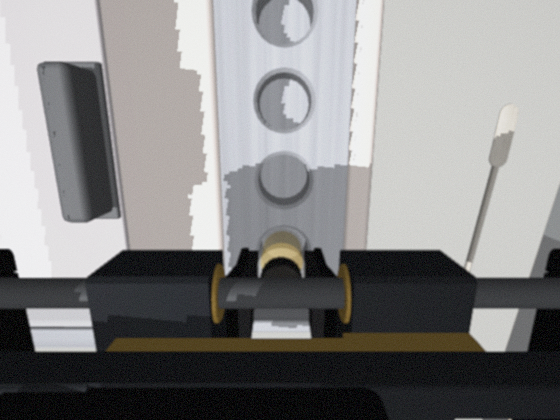

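Emit:
{"fn": "move_arm", "kwargs": {
  "increments": [0,0,0,0.006,0,0,0.01,0,0,0,0.012,0,0,0.01,0,0,0,0.0165,0,0,0.01,0,0,0,0.0165,0,0,0.01,0,0,0,0.0165,0,0,0.025,0,0,0,0.0165,0,0,0.03,0,0,0,0.0165,0,0,0.035,0,0,0,0.0165,0,0,0.04,0,0,0,0.0165,0,0,0.045,0,0,0,0.0165,0,0,0.045]
}}

```text
time_s: 28.02
tcp_pos: [0.5355, 0.0716, 0.052]
ee_rot: [[-0.0, -0.994, -0.108], [-0.0, -0.108, 0.994], [-1.0, 0.0, -0.0]]
wrist_force: [0.1, -0.7, 0.2]
gripper_width: 0.492
```

Emit:
{"fn": "move_arm", "kwargs": {
  "increments": [0,0,0,-0.01,0,0,0.045,0,0,0,-0.03,0,0,0.045,0,0,0,-0.06,0,0,0.045,0,0,0,-0.1075,0,0,0.045,0,0,0,-0.1075,0,0,0.045,0,0,0,-0.1075,0,0,0.045]
}}

```text
time_s: 28.52
tcp_pos: [0.5378, 0.0725, 0.1642]
ee_rot: [[0.009, -0.994, -0.109], [0.003, -0.109, 0.994], [-1.0, -0.009, 0.002]]
wrist_force: [0.5, 0.4, 0.3]
gripper_width: 0.516
```

```bash
python3 look.py w24 .0625; python3 - <<'E'
from m import *
json.dump([.5359,.0714,.16,186.2],open('cmd.json','w'))
plan((.4995,.3235,.16,186.2))
E
```

```text
[0.5378 0.0725 0.1642] [0.5 0.4 0.3] 28.5167 44.9
[173.8 136. ] 621 [14 87] [0.6238 0.0159 0.0625]
[286.4 217. ] 407 [23 24] [0.5334 0.0689 0.0625]
axis [279.27185839 220.93602595]
[np.float64(-0.0), np.float64(-0.0), 0.009, 0.2546] -> [4.995e-01 3.235e-01 1.600e-01 1.862e+02] n>= 7
```

View pics/w24.png

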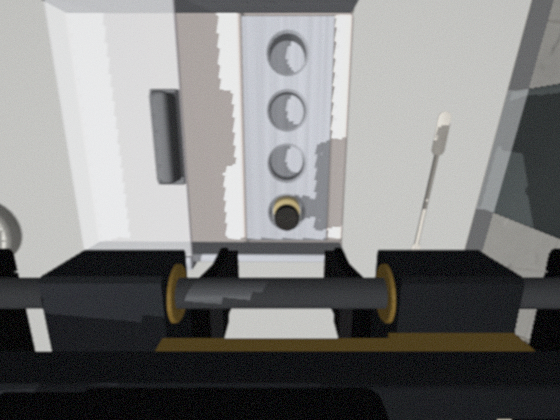

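Emit:
{"fn": "move_arm", "kwargs": {
  "increments": [0,0,0,0,0.009,0.2546,0.045,0,0,0,0,0.009,0.2546,0.045,0,0,0,0,0.009,0.2546,0.045,0,0,0,0,0.009,0.2546,0.045,0,0,0,0,0.009,0.2546,0.045,0,0,0,0,0.009,0.2546,0.045,0,0,0,0,0.009,0.2546,0.045,0,0,0,0,0.009,0.2546,0.045,0,0,0,0,0.009,0.2546,0.045,0,0,0,0,0.009,0.2546,0.045]
}}

```text
time_s: 29.4
tcp_pos: [0.4987, 0.3223, 0.1588]
ee_rot: [[-0.002, -0.994, -0.107], [-0.002, -0.107, 0.994], [-1.0, 0.002, -0.001]]
wrist_force: [0.8, -0.4, 0.7]
gripper_width: 0.514
```

```bash
python3 look.py w25 .0525
```

```text
[0.4987 0.3223 0.1588] [ 0.8 -0.4  0.7] 29.4 44.7
[384.7 177.9] 182 [23 30] [0.4214 0.2807 0.0525]
[279.6 219.2] 248 [23 23] [0.5006 0.3231 0.0525]
axis [282.23794391 218.3291384 ]
```

View pics/w25.png

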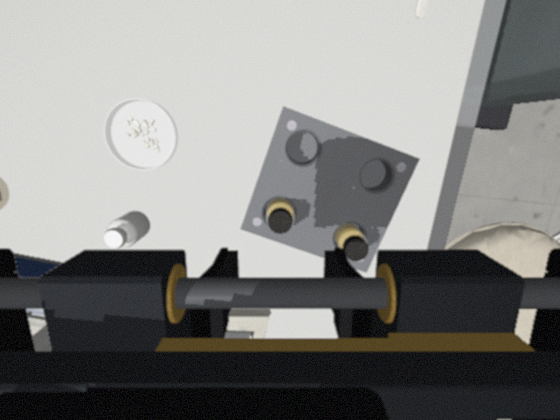

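Emit:
{"fn": "move_arm", "kwargs": {
  "increments": [0,0,0,0.04,-0.001,-0.0005,0.045,0,0,0,0.08,-0.001,-0.0005,0.045,0,0,0,0.105,-0.001,-0.0005,0.045,0,0,0,0.119,-0.001,-0.0005,0.045,0,0,0,0.119,-0.001,-0.0005,0.045,0,0,0,0.119,-0.001,-0.0005,0.03,0,0,0,0.119,-0.001,-0.0005,0.02,0,0,0,0.119,-0.001,-0.0005,0.01,0,0,0,0.119,-0.001,-0.0005,0.01,0,0,0,0.119,-0.001,-0.0005,0.01,0,0,0,0.119,-0.001,-0.0005,0.01,0,0,0,0.119,-0.001,-0.0005,0.01]
}}

```text
time_s: 30.45
tcp_pos: [0.5003, 0.3235, 0.0411]
ee_rot: [[0.001, -0.994, -0.108], [0.0, -0.108, 0.994], [-1.0, -0.001, 0.0]]
wrist_force: [-0.9, -1.1, 2.2]
gripper_width: 0.272
```

Emit:
{"fn": "move_arm", "kwargs": {
  "increments": [0,0,0,-0.005,0,0,0.01,0,0,0,-0.015,0,0,0.01,0,0,0,-0.03,0,0,0.01,0,0,0,-0.05,0,0,0.01,0,0,0,-0.075,0,0,0.01,0,0,0,-0.119,0,0,0.01,0,0,0,-0.119,0,0,0.01,0,0,0,-0.119,0,0,0.01]
}}

```text
time_s: 31.12
tcp_pos: [0.5014, 0.3249, 0.1639]
ee_rot: [[0.006, -0.994, -0.109], [0.006, -0.108, 0.994], [-1.0, -0.006, 0.005]]
wrist_force: [0.2, 0.5, -0.9]
gripper_width: 0.272
```

```bash
python3 look.py w26 .0525; python3 - <<'E'
from m import *
json.dump([.5004,.3229,.16,186.2],open('cmd.json','w'))
plan((*hw(0,.058),.16,186.2))
E
```

```text
[0.5014 0.3249 0.1639] [ 0.2  0.5 -0.9] 31.1167 23.6
axis [279.71766968 218.75566148]
[np.float64(-0.0), np.float64(-0.0), -0.0082, -0.2959] -> [5.405e-01 2.960e-02 1.600e-01 1.862e+02] n>= 8
```

View pics/w26.png

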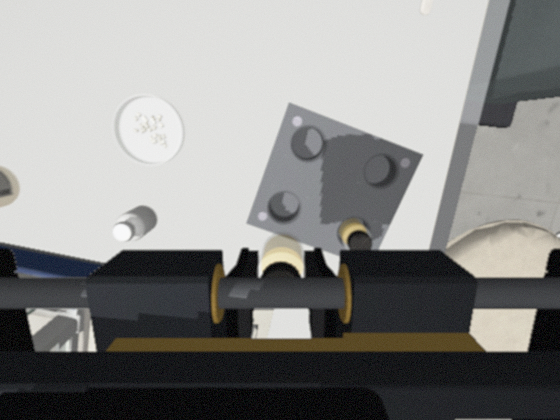

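Same sequence into pocket 1: travel, then lower to 0.11, then check.

Emit:
{"fn": "move_arm", "kwargs": {
  "increments": [0,0,0,0,-0.0082,-0.2959,0.01,0,0,0,0,-0.0082,-0.2959,0.01,0,0,0,0,-0.0082,-0.2959,0.01,0,0,0,0,-0.0082,-0.2959,0.01,0,0,0,0,-0.0082,-0.2959,0.01,0,0,0,0,-0.0082,-0.2959,0.01,0,0,0,0,-0.0082,-0.2959,0.01,0,0,0,0,-0.0082,-0.2959,0.01,0,0,0,0.03,-0.0082,-0.2959,0.01,0,0,0,0.05,-0.0082,-0.2959,0.01,0,0,0,0.05,-0.0082,-0.2959,0.01,0,0,0,0.05,-0.0082,-0.2959,0.01]
}}

```text
time_s: 32.17
tcp_pos: [0.539, 0.0297, 0.1081]
ee_rot: [[-0.004, -0.994, -0.108], [-0.002, -0.108, 0.994], [-1.0, 0.004, -0.001]]
wrist_force: [0.4, -0.2, -0.1]
gripper_width: 0.275
```

```bash
python3 look.py w27 .04; python3 - <<'E'
from h import *
C=cam('wrist'); a=cv2.imread('pics/w27.png'); cv2.imwrite('pics/w27z.png',cv2.resize(a[60:310,180:400],None,fx=2.4,fy=2.4,interpolation=3))
from m import hw
for y in(.1,.058,.016,-.026): p=proj(C,(*hw(0,y),.04)); print(p,(p-[180,60])*2.4)
E
```

```text
[0.539  0.0297 0.1081] [ 0.4 -0.2 -0.1] 32.1667 23.9
[288.5   6.3] 625 [52 17] [ 0.5516 -0.1107  0.04  ]
axis [284.12725996 231.11868159]
[281.68351653 285.15276323] [244.04043966 540.36663176]
[281.64795804 230.92525128] [243.9550993  410.22060307]
[281.60897719 171.47854907] [243.86154526 267.54851776]
[281.56605491 106.02107253] [243.75853179 110.45057408]
```

View pics/w27z.png

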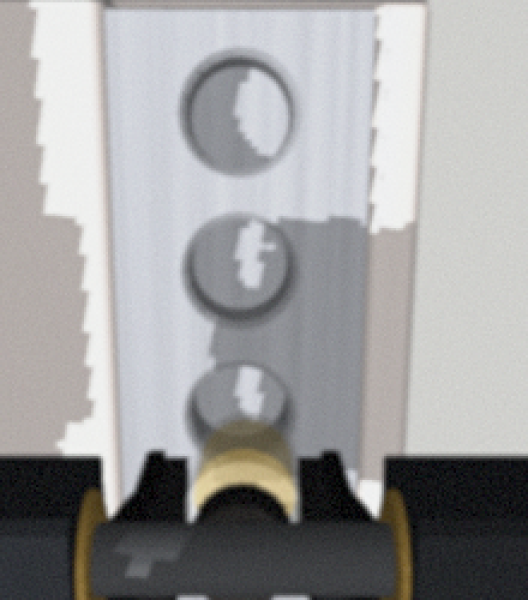

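Emit:
{"fn": "move_arm", "kwargs": {
  "increments": [0,0,0,0.02,-0.0005,0,0.01,0,0,0,0.032,-0.0005,0,0.01,0,0,0,0.037,-0.0005,0,0.01,0,0,0,0.041,-0.0005,0,0.01,0,0,0,0.041,-0.0005,0,0.01,0,0,0,0.041,-0.0005,0,0.01]
}}

```text
time_s: 32.72
tcp_pos: [0.5414, 0.0305, 0.0695]
ee_rot: [[0.002, -0.994, -0.109], [0.0, -0.109, 0.994], [-1.0, -0.002, 0.0]]
wrist_force: [0.2, -0.1, -0.7]
gripper_width: 0.271
```

```bash
python3 look.py w28 .04
```

```text
[0.5414 0.0305 0.0695] [ 0.2 -0.1 -0.7] 32.7167 23.6
axis [282.4035056  251.77158527]
```

View pics/w28.png

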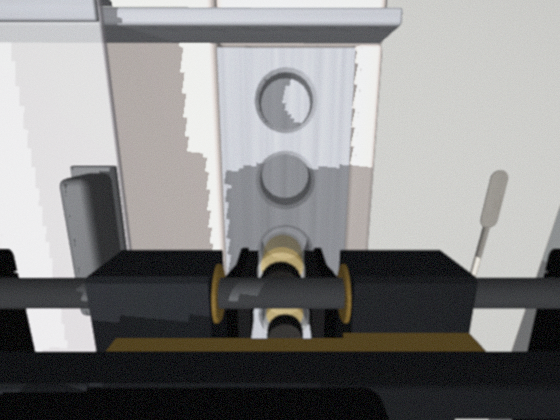

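No contact force; the vial is in the mouth. Lower, release, lift, go to the last fresh vial.

Emit:
{"fn": "move_arm", "kwargs": {
  "increments": [0,0,0,0.006,0,0,0.01,0,0,0,0.012,0,0,0.01,0,0,0,0.0165,0,0,0.01,0,0,0,0.0165,0,0,0.01,0,0,0,0.0165,0,0,0.025,0,0,0,0.0165,0,0,0.03,0,0,0,0.0165,0,0,0.035,0,0,0,0.0165,0,0,0.04,0,0,0,0.0165,0,0,0.045,0,0,0,0.0165,0,0,0.045]
}}

```text
time_s: 33.6
tcp_pos: [0.5407, 0.0302, 0.0521]
ee_rot: [[0.0, -0.994, -0.108], [0.0, -0.108, 0.994], [-1.0, -0.0, 0.0]]
wrist_force: [0.7, 0.3, -0.1]
gripper_width: 0.491
```

Emit:
{"fn": "move_arm", "kwargs": {
  "increments": [0,0,0,-0.01,0,0,0.045,0,0,0,-0.03,0,0,0.045,0,0,0,-0.06,0,0,0.045,0,0,0,-0.1075,0,0,0.045,0,0,0,-0.1075,0,0,0.045,0,0,0,-0.1075,0,0,0.045]
}}

```text
time_s: 34.1
tcp_pos: [0.5431, 0.0308, 0.1643]
ee_rot: [[0.009, -0.994, -0.109], [0.003, -0.109, 0.994], [-1.0, -0.009, 0.002]]
wrist_force: [0.2, -0.7, 0.3]
gripper_width: 0.517
```

```bash
python3 look.py w29 .0625; python3 - <<'E'
from m import *
json.dump([.541,.0296,.16,186.2],open('cmd.json','w'))
plan((.435,.3395,.16,186.2))
E
```

```text
[0.5431 0.0308 0.1643] [ 0.2 -0.7  0.3] 34.1 45.0
[296.1  21.3] 1058 [53 40] [ 0.5474 -0.1112  0.0625]
[179.6 194.6] 555 [17 81] [0.6235 0.0184 0.0625]
[286.3 219.5] 410 [22 24] [0.5385 0.0294 0.0625]
axis [279.18300987 220.7093186 ]
[np.float64(-0.0), np.float64(-0.0), 0.0719, 0.3195] -> [4.350e-01 3.395e-01 1.600e-01 1.862e+02] n>= 8
```

View pics/w29.png

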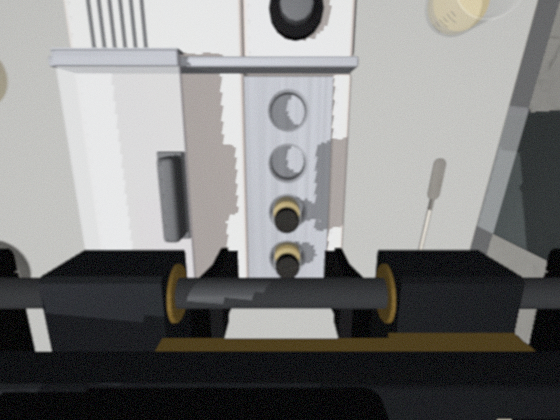

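Emit:
{"fn": "move_arm", "kwargs": {
  "increments": [0,0,0,0,0.0719,0.3195,0.045,0,0,0,0,0.0719,0.3195,0.045,0,0,0,0,0.0719,0.3195,0.045,0,0,0,0,0.0719,0.3195,0.045,0,0,0,0,0.0719,0.3195,0.045,0,0,0,0,0.0719,0.3195,0.045,0,0,0,0,0.0719,0.3195,0.045,0,0,0,0,0.0719,0.3195,0.045,0,0,0,0,0.0719,0.3195,0.045,0,0,0,0,0.0719,0.3195,0.045,0,0,0,0,0.0719,0.3195,0.045,0,0,0,0,0.0719,0.3195,0.045]
}}

```text
time_s: 35.15
tcp_pos: [0.4346, 0.3387, 0.1588]
ee_rot: [[-0.001, -0.994, -0.107], [-0.002, -0.107, 0.994], [-1.0, 0.001, -0.001]]
wrist_force: [0.2, 0.2, 0.2]
gripper_width: 0.513
```

```bash
python3 look.py w30 .0525
```

```text
[0.4346 0.3387 0.1588] [0.2 0.2 0.2] 35.15 44.6
[411.7 217.2] 400 [21 60] [0.3293 0.3266 0.0525]
axis [282.22915221 218.25100238]
```

View pics/w30.png

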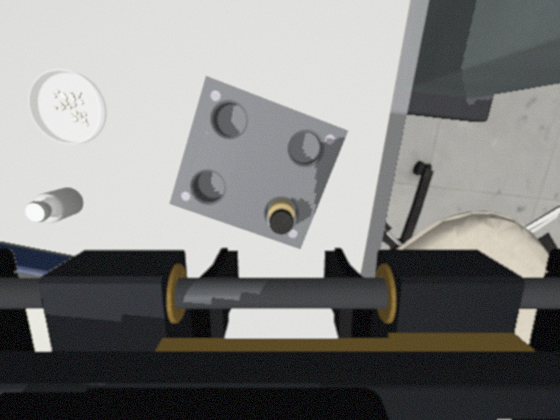

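Emit:
{"fn": "move_arm", "kwargs": {
  "increments": [0,0,0,0.04,-0.0005,0,0.045,0,0,0,0.08,-0.0005,0,0.045,0,0,0,0.105,-0.0005,0,0.045,0,0,0,0.119,-0.0005,0,0.045,0,0,0,0.119,-0.0005,0,0.045,0,0,0,0.119,-0.0005,0,0.03,0,0,0,0.119,-0.0005,0,0.02,0,0,0,0.119,-0.0005,0,0.01,0,0,0,0.119,-0.0005,0,0.01,0,0,0,0.119,-0.0005,0,0.01,0,0,0,0.119,-0.0005,0,0.01,0,0,0,0.119,-0.0005,0,0.01]
}}

```text
time_s: 36.2
tcp_pos: [0.4354, 0.3402, 0.0411]
ee_rot: [[0.001, -0.994, -0.108], [0.001, -0.108, 0.994], [-1.0, -0.001, 0.0]]
wrist_force: [0.4, -1.7, 2.4]
gripper_width: 0.271
```

Emit:
{"fn": "move_arm", "kwargs": {
  "increments": [0,0,0,-0.005,0,0,0.01,0,0,0,-0.015,0,0,0.01,0,0,0,-0.03,0,0,0.01,0,0,0,-0.05,0,0,0.01,0,0,0,-0.075,0,0,0.01,0,0,0,-0.119,0,0,0.01,0,0,0,-0.119,0,0,0.01,0,0,0,-0.119,0,0,0.01]
}}

```text
time_s: 36.87
tcp_pos: [0.4363, 0.3416, 0.1635]
ee_rot: [[0.005, -0.994, -0.108], [0.006, -0.108, 0.994], [-1.0, -0.006, 0.006]]
wrist_force: [-0.1, -0.4, -0.9]
gripper_width: 0.272
```

```bash
python3 look.py w31 .0525; python3 - <<'E'
from m import *
json.dump([.4355,.3395,.16,186.2],open('cmd.json','w'))
p=hw(0,.016); plan((p[0]+.0005,p[1],.16,186.2))
E
```

```text
[0.4363 0.3416 0.1635] [-0.1 -0.4 -0.9] 36.8667 23.7
[412.8 217.7] 314 [18 50] [0.3282 0.3295 0.0525]
axis [279.88607094 219.05801199]
[np.float64(-0.0), np.float64(-0.0), -0.0714, -0.3614] -> [ 5.455e-01 -1.210e-02  1.600e-01  1.862e+02] n>= 9
```

View pics/w31.png

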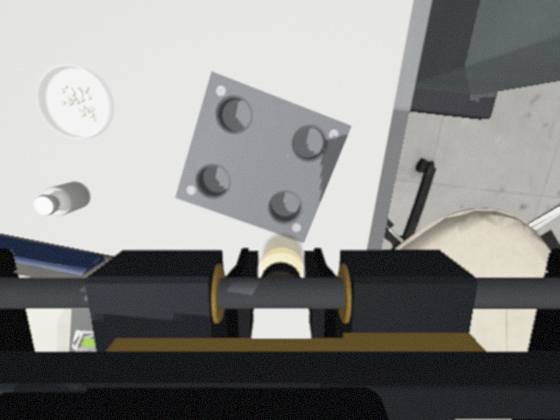

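Emit:
{"fn": "move_arm", "kwargs": {
  "increments": [0,0,0,0,-0.0714,-0.3614,0.01,0,0,0,0,-0.0714,-0.3614,0.01,0,0,0,0,-0.0714,-0.3614,0.01,0,0,0,0,-0.0714,-0.3614,0.01,0,0,0,0,-0.0714,-0.3614,0.01,0,0,0,0,-0.0714,-0.3614,0.01,0,0,0,0,-0.0714,-0.3614,0.01,0,0,0,0,-0.0714,-0.3614,0.01,0,0,0,0,-0.0714,-0.3614,0.01,0,0,0,0,-0.0714,-0.3614,0.01,0,0,0,0,-0.0714,-0.3614,0.01,0,0,0,0,-0.0714,-0.3614,0.01]
}}

```text
time_s: 37.92
tcp_pos: [0.5443, -0.0117, 0.1583]
ee_rot: [[-0.003, -0.994, -0.107], [-0.0, -0.107, 0.994], [-1.0, 0.003, 0.0]]
wrist_force: [0.4, 0.4, 0.0]
gripper_width: 0.271
```

Emit:
{"fn": "move_arm", "kwargs": {
  "increments": [0,0,0,0.03,0,0,0.01,0,0,0,0.05,0,0,0.01,0,0,0,0.05,0,0,0.01,0,0,0,0.05,0,0,0.01]
}}

```text
time_s: 38.25
tcp_pos: [0.5443, -0.0106, 0.1087]
ee_rot: [[-0.003, -0.994, -0.11], [-0.001, -0.11, 0.994], [-1.0, 0.003, -0.001]]
wrist_force: [0.8, -0.6, -0.3]
gripper_width: 0.275
```

```bash
python3 look.py w32 .04; python3 - <<'E'
from h import *
C=cam('wrist'); a=cv2.imread('pics/w32.png'); cv2.imwrite('pics/w32z.png',cv2.resize(a[60:310,180:400],None,fx=2.4,fy=2.4,interpolation=3))
from m import hw
for y in(.1,.058,.016,-.026): p=proj(C,(*hw(0,y),.04)); print(p,(p-[180,60])*2.4)
E
```

```text
[ 0.5443 -0.0106  0.1087] [ 0.8 -0.6 -0.3] 38.25 23.9
[290.6  55.4] 2055 [64 73] [ 0.5528 -0.1249  0.04  ]
axis [284.04410805 231.50633266]
[282.69153943 333.28337535] [246.45969464 655.88010085]
[282.78941621 283.62017639] [246.6945989  536.68842333]
[282.8962755 229.3991997] [246.9510612  406.55807927]
[283.01341332 169.9628435 ] [247.23219197 263.91082439]
```

View pics/w32z.png

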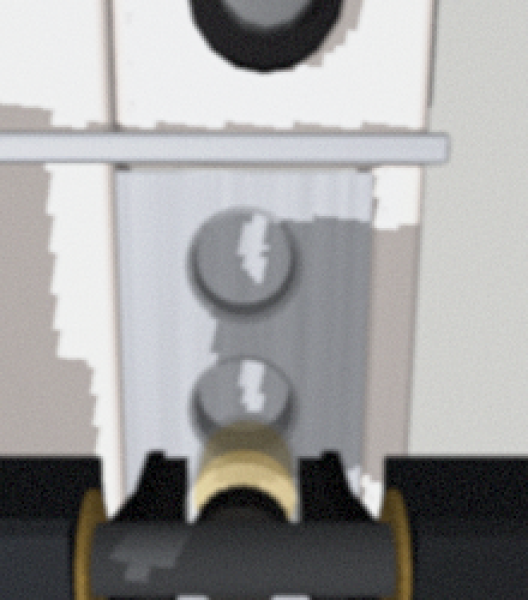

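Emit:
{"fn": "move_arm", "kwargs": {
  "increments": [0,0,0,0.02,-0.0005,-0.0005,0.01,0,0,0,0.032,-0.0005,-0.0005,0.01,0,0,0,0.037,-0.0005,-0.0005,0.01,0,0,0,0.041,-0.0005,-0.0005,0.01,0,0,0,0.041,-0.0005,-0.0005,0.01,0,0,0,0.041,-0.0005,-0.0005,0.01]
}}

```text
time_s: 38.8
tcp_pos: [0.5465, -0.0117, 0.0695]
ee_rot: [[0.002, -0.994, -0.109], [0.0, -0.109, 0.994], [-1.0, -0.002, -0.0]]
wrist_force: [-0.9, 0.1, -0.9]
gripper_width: 0.272
```

```bash
python3 look.py w33 .04
```

```text
[ 0.5465 -0.0117  0.0695] [-0.9  0.1 -0.9] 38.8 23.7
axis [282.247889   251.74473617]
```

View pics/w33.png

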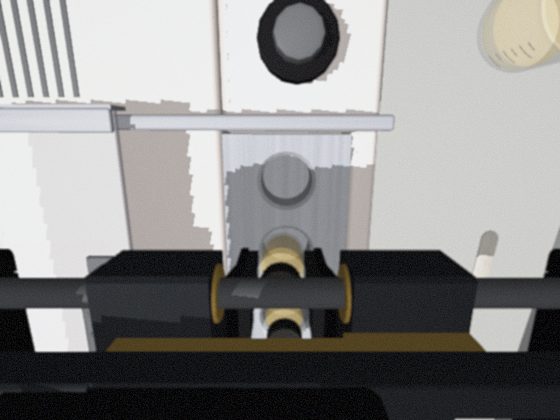

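Emit:
{"fn": "move_arm", "kwargs": {
  "increments": [0,0,0,0.006,0,0,0.01,0,0,0,0.012,0,0,0.01,0,0,0,0.0165,0,0,0.01,0,0,0,0.0165,0,0,0.01,0,0,0,0.0165,0,0,0.025,0,0,0,0.0165,0,0,0.03,0,0,0,0.0165,0,0,0.035,0,0,0,0.0165,0,0,0.04,0,0,0,0.0165,0,0,0.045,0,0,0,0.0165,0,0,0.045]
}}

```text
time_s: 39.68
tcp_pos: [0.5458, -0.0119, 0.0522]
ee_rot: [[0.0, -0.994, -0.108], [0.0, -0.108, 0.994], [-1.0, -0.0, 0.0]]
wrist_force: [-0.2, 0.1, -0.8]
gripper_width: 0.489
```

Emit:
{"fn": "move_arm", "kwargs": {
  "increments": [0,0,0,-0.01,0,0,0.045,0,0,0,-0.03,0,0,0.045,0,0,0,-0.06,0,0,0.045,0,0,0,-0.1075,0,0,0.045,0,0,0,-0.1075,0,0,0.045,0,0,0,-0.1075,0,0,0.045]
}}

```text
time_s: 40.18
tcp_pos: [0.5482, -0.0115, 0.1643]
ee_rot: [[0.009, -0.994, -0.109], [0.002, -0.109, 0.994], [-1.0, -0.009, 0.001]]
wrist_force: [-0.9, -0.2, -1.8]
gripper_width: 0.515
```

```bash
python3 look.py w34 .0625; python3 - <<'E'
from m import *
json.dump([.546,-.0125,.16,186.2],open('cmd.json','w'))
plan((.546+.005,.13,.22,186.2))
E
```

```text
[ 0.5482 -0.0115  0.1643] [-0.9 -0.2 -1.8] 40.1833 44.8
[296.2  73. ] 1196 [49 54] [ 0.5486 -0.1208  0.0625]
[286.3 220.3] 403 [22 24] [ 0.5435 -0.0121  0.0625]
[181.9 227.8] 252 [20 32] [0.6261 0.0031 0.0625]
axis [279.25400645 220.47800647]
[np.float64(-0.0), np.float64(-0.06), -0.0204, 0.1411] -> [5.510e-01 1.300e-01 2.200e-01 1.862e+02] n>= 4
```

View pics/w34.png

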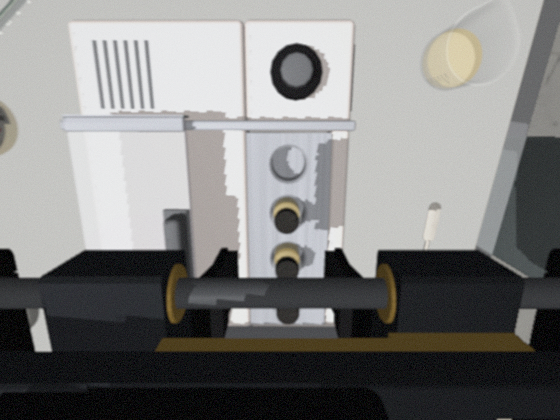

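Emit:
{"fn": "move_arm", "kwargs": {
  "increments": [0,0,0,-0.06,-0.0204,0.1411,0.045,0,0,0,-0.06,-0.0204,0.1411,0.045,0,0,0,-0.06,-0.0204,0.1411,0.045,0,0,0,-0.06,-0.0204,0.1411,0.045,0,0,0,-0.06,-0.0204,0.1411,0.045,0,0,0,-0.06,-0.0204,0.1411,0.045,0,0,0,-0.06,-0.0204,0.1411,0.045,0,0,0,-0.06,-0.0204,0.1411,0.045]
}}

```text
time_s: 40.9
tcp_pos: [0.5499, 0.1294, 0.2181]
ee_rot: [[-0.003, -0.994, -0.107], [-0.001, -0.107, 0.994], [-1.0, 0.003, -0.001]]
wrist_force: [0.4, -0.6, -0.6]
gripper_width: 0.517
```

```bash
python3 look.py w35 .0625; python3 - <<'E'
from h import *
b=cap('scene','s35.png'); b=cv2.cvtColor(b,cv2.COLOR_RGB2BGR); cv2.imwrite('pics/s35z.png',cv2.resize(b[160:280,180:400],None,fx=3.6,fy=3.6,interpolation=3))
C=cam('wrist'); 
for p in((312,130),):pass
a=cv2.imread('pics/w35.png'); cv2.imwrite('pics/w35z.png',cv2.resize(a[0:250,80:400],None,fx=2.4,fy=2.4,interpolation=3))
E
```

```text
[0.5499 0.1294 0.2181] [ 0.4 -0.6 -0.6] 40.9 45.0
[209.8  66.1] 292 [ 8 80] [0.6246 0.0132 0.0625]
[303.5  46. ] 420 [22 25] [ 0.5459 -0.011   0.0625]
[303.3  98. ] 338 [20 23] [0.5409 0.0306 0.0625]
[303.7 144.4] 287 [20 20] [0.5357 0.0704 0.0625]
axis [281.97772653 205.07139248]
```

View pics/s35z.png

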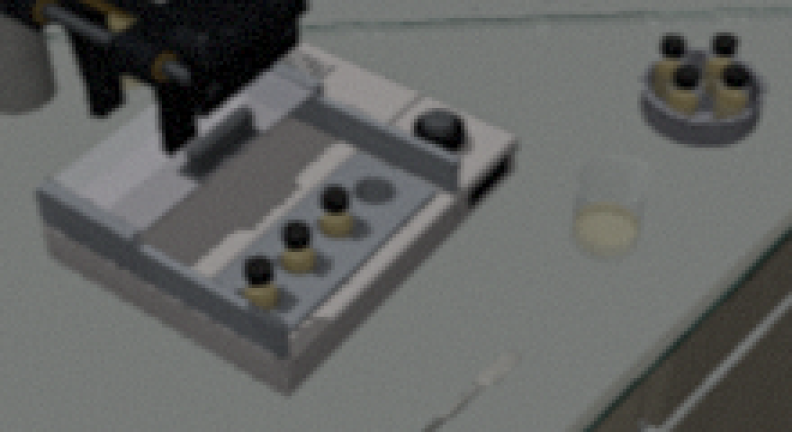

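View pics/w35z.png

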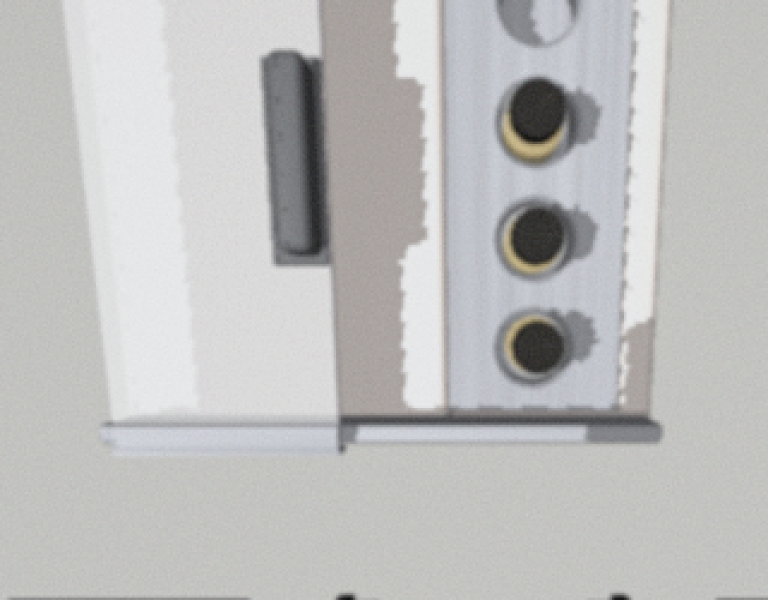

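```bash
python3 - <<'E'
from h import *
from m import *
C=cam('wrist'); p=ray(C,201.7,63.3,.098); print('tab',p, 'expected', hw(.086,.037))
e=[hw(.086,.037)[i] for i in(0,1)]
json.dump([.551,.13,.22,186.2],open('cmd.json','w'))
plan((*e,.22,186.2),(*e,.091,186.2),(*hw(-.034,.037),.091,186.2))
E
```

```text
tab [0.62370704 0.01731805 0.098     ] expected [0.62826882 0.01812842]
[np.float64(-0.0), np.float64(-0.0), -0.0647, -0.1196] -> [6.282e-01 1.810e-02 2.200e-01 1.862e+02] n>= 4
[np.float64(-0.0), np.float64(0.129), -0.0, 0.0] -> [6.282e-01 1.810e-02 9.100e-02 1.862e+02] n>= 4
[np.float64(-0.0), np.float64(-0.0), 0.12, -0.0] -> [5.089e-01 5.100e-03 9.100e-02 1.862e+02] n>= 3
```

Emit:
{"fn": "move_arm", "kwargs": {
  "increments": [0,0,0,0,-0.0637,-0.1196,0.045,0,0,0,0,-0.0637,-0.1196,0.045,0,0,0,0,-0.0637,-0.1196,0.045,0,0,0,0,-0.0637,-0.1196,0.045,0,0,0,0,-0.0637,-0.1196,0.045,0,0,0,0.04,-0.0637,-0.1196,0.045,0,0,0,0.08,-0.0637,-0.1196,0.045,0,0,0,0.11,-0.0637,-0.1196,0.045,0,0,0,0.129,-0.0637,-0.1196,0.045,0,0,0,0.129,-0.0637,-0.1196,0.045,0,0,0,0.129,-0.0637,-0.1196,0.03,0,0,0,0.129,-0.0637,-0.1196,0.022]
}}

```text
time_s: 42.0
tcp_pos: [0.6272, 0.0189, 0.0915]
ee_rot: [[0.001, -0.994, -0.108], [0.0, -0.108, 0.994], [-1.0, -0.001, 0.0]]
wrist_force: [-0.1, 0.3, -0.3]
gripper_width: 0.435
```

```bash
python3 look.py w36 .0625
```

```text
[0.6272 0.0189 0.0915] [-0.1  0.3 -0.3] 42.0 37.8
[415.3 217.4] 219 [10 30] [ 0.5538 -0.0102  0.0625]
[286.5 213.1] 168 [23 11] [ 0.6276 -0.0049  0.0625]
axis [282.68739947 251.89666666]
```

View pics/w36.png

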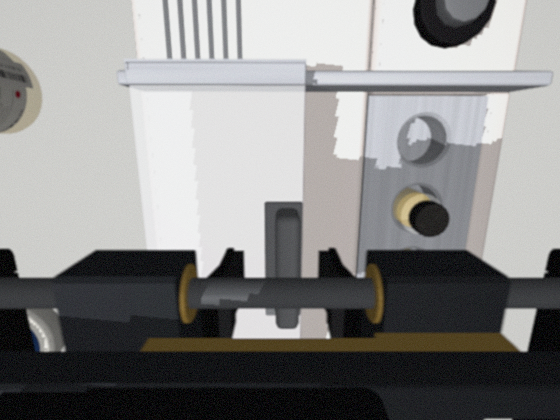

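Emit:
{"fn": "move_arm", "kwargs": {
  "increments": [0,0,0,0,0,0,0.022,0,0,0,0,0.01,0,0.022,0,0,0,0,0.025,0,0.022,0,0,0,0,0.04,0,0.022,0,0,0,0,0.055,0,0.022,0,0,0,0,0.07,0,0.022,0,0,0,0,0.085,0,0.022,0,0,0,0,0.095,0,0.022,0,0,0,0,0.105,0,0.022,0,0,0,0,0.112,0,0.022,0,0,0,0,0.118,0,0.022,0,0,0,0,0.118,0,0.022]
}}

```text
time_s: 43.05
tcp_pos: [0.5088, 0.0056, 0.0909]
ee_rot: [[-0.0, -0.994, -0.108], [-0.0, -0.108, 0.994], [-1.0, 0.0, 0.0]]
wrist_force: [0.0, 0.4, 0.0]
gripper_width: 0.254
```

Emit:
{"fn": "move_arm", "kwargs": {
  "increments": [0,0,0,0,0.001,0,0.022,0,0,0,0,0.002,0,0.022,0,0,0,0,0.003,0,0.022]
}}

```text
time_s: 43.3
tcp_pos: [0.5074, 0.0055, 0.0906]
ee_rot: [[0.001, -0.994, -0.108], [-0.0, -0.108, 0.994], [-1.0, -0.001, -0.0]]
wrist_force: [1.8, -0.7, 1.7]
gripper_width: 0.255
```

```bash
python3 look.py w37 .0625
```

```text
[0.5074 0.0055 0.0906] [ 1.8 -0.7  1.7] 43.3 22.2
[229.7  24.2] 1981 [75 48] [ 0.5459 -0.1113  0.0625]
[271.2 214.7] 193 [23 11] [ 0.5158 -0.0168  0.0625]
axis [281.68320067 252.58610286]
```

View pics/w37.png

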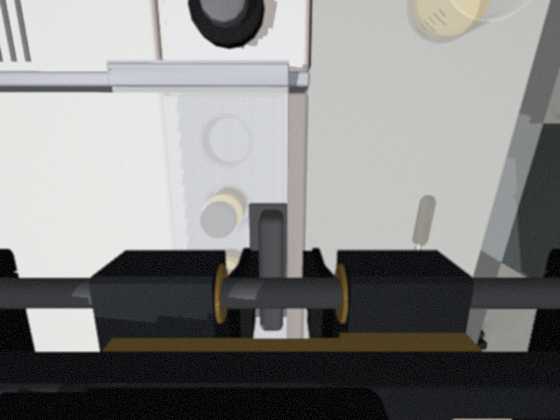

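Emit:
{"fn": "move_arm", "kwargs": {
  "increments": [0,0,0,0,0.001,0,0.022,0,0,0,0,0.002,0,0.022,0,0,0,0,0.003,0,0.022]
}}

```text
time_s: 43.6
tcp_pos: [0.5038, 0.0051, 0.0905]
ee_rot: [[0.0, -0.994, -0.108], [-0.0, -0.108, 0.994], [-1.0, -0.0, -0.0]]
wrist_force: [1.4, -0.2, 1.1]
gripper_width: 0.252
```

Emit:
{"fn": "move_arm", "kwargs": {
  "increments": [0,0,0,0,0.001,0,0.022,0,0,0,0,0.0015,0,0.022]
}}

```text
time_s: 43.77
tcp_pos: [0.5026, 0.005, 0.0905]
ee_rot: [[0.001, -0.994, -0.108], [0.0, -0.108, 0.994], [-1.0, -0.001, 0.0]]
wrist_force: [3.8, -0.5, -1.0]
gripper_width: 0.252
```

```bash
python3 look.py w38 .0625
```

```text
[0.5026 0.005  0.0905] [ 3.8 -0.5 -1. ] 43.7667 21.9
[220.7  24.1] 1994 [76 48] [ 0.5459 -0.1113  0.0625]
[271.1 214.7] 198 [24 13] [ 0.5115 -0.0172  0.0625]
axis [282.36687573 252.6769306 ]
```

View pics/w38.png

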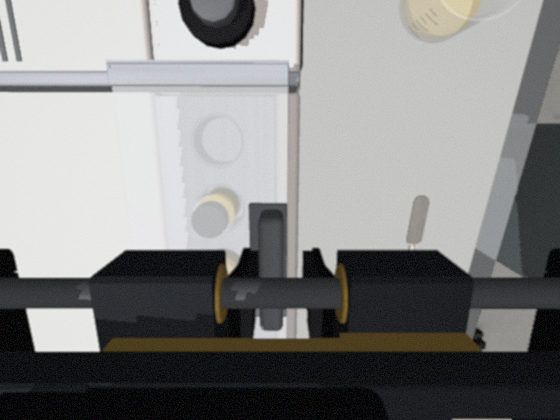

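Emit:
{"fn": "move_arm", "kwargs": {
  "increments": [0,0,0,0,0.001,0,0.022,0,0,0,0,0.001,0,0.022,0,0,0,0,0.001,0,0.022]
}}

```text
time_s: 44.07
tcp_pos: [0.5026, 0.0051, 0.0906]
ee_rot: [[0.003, -0.994, -0.108], [0.0, -0.108, 0.994], [-1.0, -0.003, 0.0]]
wrist_force: [6.2, -0.7, -3.0]
gripper_width: 0.254
```

```bash
python3 look.py w39 .0625
```

```text
[0.5026 0.0051 0.0906] [ 6.2 -0.7 -3. ] 44.0667 22.1
[220.9  24. ] 1995 [75 48] [ 0.5459 -0.1113  0.0625]
[271.2 214.6] 195 [24 12] [ 0.5115 -0.0172  0.0625]
axis [282.33737902 252.61543314]
```

```bash
python3 - <<'E'
from m import *
# cmd after pulls: start .6272+..., use sum of pulls .118+.003+.003+.0015+.001 =.1265
import numpy as np
b=np.array([.6272,.018]); a=np.radians(186.2); p=b+.1265*np.array([np.cos(a),np.sin(a)]); print(p)
json.dump([p[0],p[1],.091,186.2],open('cmd.json','w'))
plan((p[0]+.006,p[1],.091,186.2),(p[0]+.006,p[1],.17,186.2),(.5515,-.1245,.17,186.2))
E
```

```text
[0.5014399  0.00433808]
[np.float64(-0.0), np.float64(-0.0), -0.006, -0.0006] -> [5.075e-01 4.400e-03 9.100e-02 1.862e+02] n>= 1
[np.float64(-0.0), np.float64(-0.079), 0.0, -0.0] -> [5.075e-01 4.400e-03 1.700e-01 1.862e+02] n>= 2
[np.float64(-0.0), np.float64(-0.0), -0.0299, -0.1329] -> [ 5.515e-01 -1.245e-01  1.700e-01  1.862e+02] n>= 4
```

Emit:
{"fn": "move_arm", "kwargs": {
  "increments": [0,0,0,0,-0.003,0,0.022,0,0,0,0,-0.006,-0.0006,0.022,0,0,0,0,-0.006,-0.0006,0.024,0,0,0,-0.02,-0.006,-0.0006,0.024,0,0,0,-0.05,-0.006,-0.0006,0.024,0,0,0,-0.079,-0.006,-0.0006,0.02,0,0,0,-0.079,-0.0359,-0.1335,0.0,0,0,0,-0.079,-0.0359,-0.1335,0.0,0,0,0,-0.079,-0.0359,-0.1335,0.0,0,0,0,-0.079,-0.0359,-0.1335,0.0,0,0,0,-0.079,-0.0359,-0.1335,0.0,0,0,0,-0.079,-0.0359,-0.1335,0.0]
}}

```text
time_s: 45.12
tcp_pos: [0.5504, -0.1243, 0.1687]
ee_rot: [[-0.002, -0.994, -0.106], [0.0, -0.106, 0.994], [-1.0, 0.002, 0.001]]
wrist_force: [0.0, 0.6, 1.0]
gripper_width: 0.009
```

```bash
python3 look.py w40 .058; python3 - <<'E'
from h import *
b=cap('scene','s40.png'); b=cv2.cvtColor(b,cv2.COLOR_RGB2BGR); cv2.imwrite('pics/s40z.png',cv2.resize(b[160:280,180:400],None,fx=3.6,fy=3.6,interpolation=3))
a=cv2.imread('pics/w40.png'); cv2.imwrite('pics/w40z.png',cv2.resize(a[120:340,180:400],None,fx=2.7,fy=2.7,interpolation=3))
E
```

```text
[ 0.5504 -0.1243  0.1687] [0.  0.6 1. ] 45.1167 0.8
[280.8 210.9] 866 [44 44] [ 0.5517 -0.1284  0.058 ]
axis [282.0366192  215.95423312]
```

View pics/s40z.png

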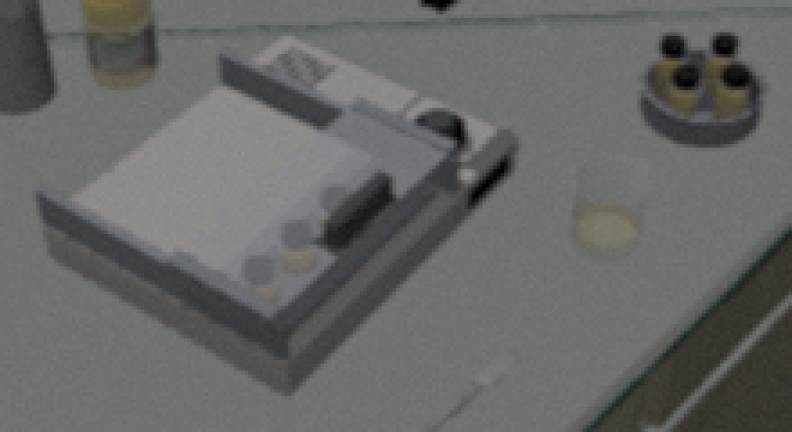

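View pics/w40z.png

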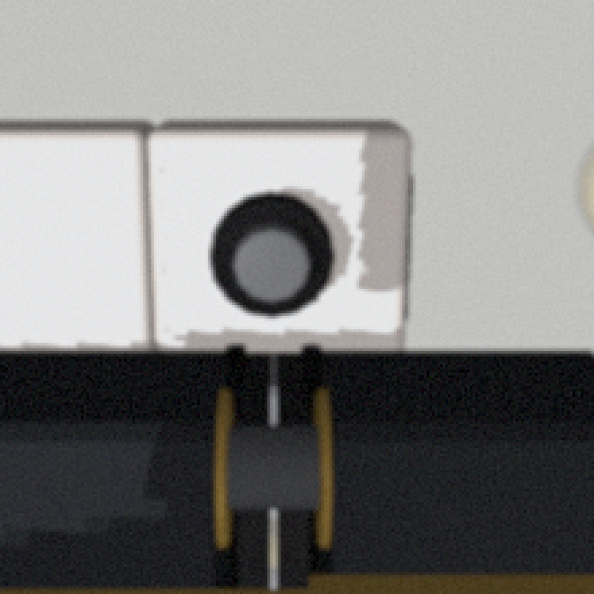

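Emit:
{"fn": "move_arm", "kwargs": {
  "increments": [0,0,0,0.04,-0.0004,0.0013,0,0,0,0,0.075,-0.0004,0.0013,0,0,0,0,0.095,-0.0004,0.0013,0,0,0,0,0.098,-0.0004,0.0013,0,0,0,0,0.098,-0.0004,0.0013,0,0,0,0,0.098,-0.0004,0.0013,0]
}}

```text
time_s: 45.72
tcp_pos: [0.5526, -0.1219, 0.0729]
ee_rot: [[0.002, -0.994, -0.11], [-0.0, -0.11, 0.994], [-1.0, -0.002, -0.001]]
wrist_force: [0.4, -0.3, 0.4]
gripper_width: 0.011
```

Emit:
{"fn": "move_arm", "kwargs": {
  "increments": [0,0,0,0.003,0,0,0,0,0,0,0.006,0,0,0,0,0,0,0.009,0,0,0,0,0,0,0.011,0,0,0,0,0,0,0.011,0,0,0]
}}

```text
time_s: 46.13
tcp_pos: [0.5534, -0.1223, 0.0642]
ee_rot: [[0.004, -0.994, -0.11], [-0.0, -0.11, 0.994], [-1.0, -0.004, -0.001]]
wrist_force: [-4.1, 4.2, 16.1]
gripper_width: 0.006
```

```bash
python3 look.py w41 .058
```

```text
[ 0.5534 -0.1223  0.0642] [-4.1  4.2 16.1] 46.1333 0.5
[286.2 235.4] 1089 [65 24] [ 0.5535 -0.1401  0.058 ]
axis [282.49255424 267.62471388]
```

View pics/w41.png

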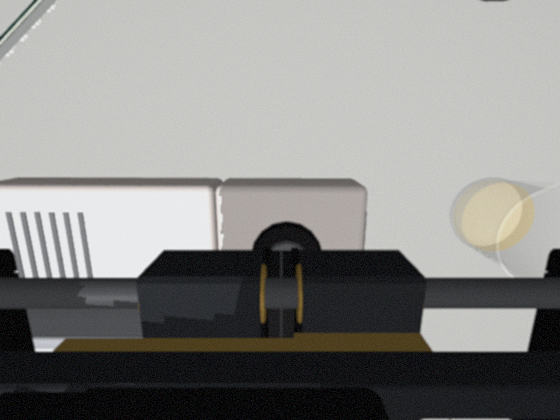

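Emit:
{"fn": "move_arm", "kwargs": {
  "increments": [0,0,0,-0.002,0,0,0,0,0,0,-0.002,0,0,0]
}}

```text
time_s: 46.35
tcp_pos: [0.5533, -0.1223, 0.0647]
ee_rot: [[0.005, -0.994, -0.109], [0.0, -0.109, 0.994], [-1.0, -0.005, -0.0]]
wrist_force: [0.2, 2.1, 4.9]
gripper_width: 0.009
```

Emit:
{"fn": "move_arm", "kwargs": {
  "increments": [0,0,0,-0.001,0,0,0,0,0,0,-0.001,0,0,0]
}}

```text
time_s: 46.52
tcp_pos: [0.5533, -0.1223, 0.0649]
ee_rot: [[0.004, -0.994, -0.108], [0.0, -0.108, 0.994], [-1.0, -0.004, -0.0]]
wrist_force: [2.1, 3.0, 4.3]
gripper_width: 0.005
```

Emit:
{"fn": "move_arm", "kwargs": {
  "increments": [0,0,0,-0.001,0,0,0,0,0,0,-0.001,0,0,0]
}}

```text
time_s: 46.68
tcp_pos: [0.553, -0.1226, 0.0653]
ee_rot: [[0.003, -0.994, -0.108], [-0.0, -0.108, 0.994], [-1.0, -0.003, -0.0]]
wrist_force: [2.6, 1.2, 4.3]
gripper_width: 0.006
```

Emit:
{"fn": "move_arm", "kwargs": {
  "increments": [0,0,0,-0.001,0,0,0,0,0,0,-0.001,0,0,0]
}}

```text
time_s: 46.85
tcp_pos: [0.5523, -0.1228, 0.0659]
ee_rot: [[0.001, -0.994, -0.108], [-0.0, -0.108, 0.994], [-1.0, -0.001, -0.0]]
wrist_force: [3.5, 0.6, 4.7]
gripper_width: 0.005
```

Emit:
{"fn": "move_arm", "kwargs": {
  "increments": [0,0,0,-0.001,0,0,0,0,0,0,-0.001,0,0,0]
}}

```text
time_s: 47.02
tcp_pos: [0.5517, -0.1229, 0.0666]
ee_rot: [[-0.0, -0.994, -0.108], [-0.0, -0.108, 0.994], [-1.0, 0.0, -0.0]]
wrist_force: [2.6, 1.2, 2.6]
gripper_width: 0.004
```

Emit:
{"fn": "move_arm", "kwargs": {
  "increments": [0,0,0,-0.015,0,0.0,0,0,-7,0,-0.018,0,0.0052,0,0,-14,0,-0.018,0,0.0052,0,0,-20,0,-0.018,0,0.0052,0,0,-25,0,-0.018,0,0.0052,0,0,-25,0,-0.018,0,0.0052,0,0,-25,0,-0.018,0,0.0052,0]
}}

```text
time_s: 47.6
tcp_pos: [0.549, -0.1185, 0.0825]
ee_rot: [[-0.05, -0.994, -0.093], [0.421, -0.105, 0.901], [-0.906, 0.006, 0.424]]
wrist_force: [-0.7, 0.5, 0.0]
gripper_width: 0.0
```

```bash
python3 look.py w42 .058; python3 - <<'E'
from h import *
s=r.sense(); C=cam('wrist'); R=np.array(s['ee_rot'])
e=s['tcp_pos']+R@np.array([.008,0,-.0095]); print('edge',e.round(4),R.round(3))
b=cap('scene','s42.png'); b=cv2.cvtColor(b,cv2.COLOR_RGB2BGR); u,v=proj(cam('scene'),e).astype(int); cv2.imwrite('pics/s42z.png',cv2.resize(b[v-60:v+60,u-70:u+70],None,fx=5,fy=5,interpolation=3))
E
```

```text
[ 0.549  -0.1185  0.0825] [-0.7  0.5  0. ] 47.6 0.0
[279.1 208.9] 1970 [68 57] [ 0.553  -0.1384  0.058 ]
axis [282.89689373 253.01506562]
edge [ 0.5496 -0.1228  0.0718] [[-0.05  -0.994 -0.095]
 [ 0.421 -0.107  0.901]
 [-0.906  0.005  0.423]]
```

View pics/w42.png

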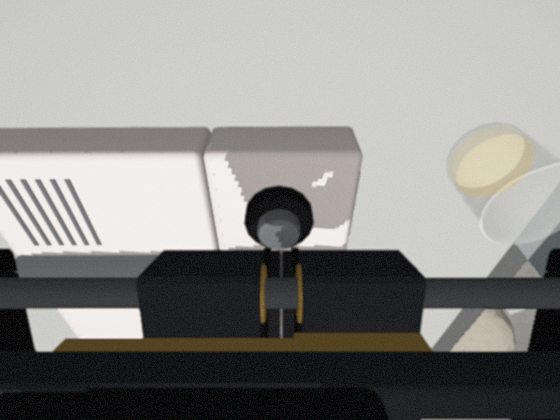

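View pics/s42z.png

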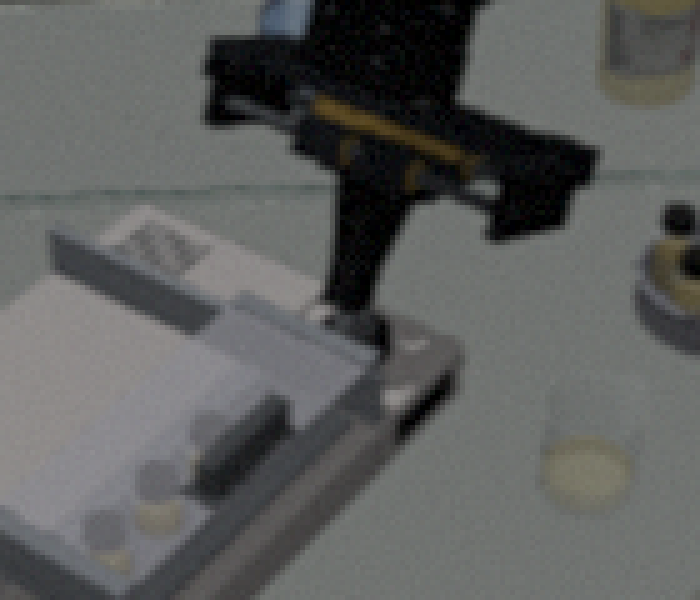

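```bash
python3 - <<'E'
from h import *
C=cam('wrist'); s=r.sense(); R=np.array(s['ee_rot'])
print(s['tcp_pos'],ray(C,278,230,.058), proj(C,s['tcp_pos']+R@np.array([.008,0,-.0095])))
a=cv2.imread('pics/w42.png'); cv2.imwrite('pics/w42z.png',cv2.resize(a[170:310,200:360],None,fx=4.5,fy=4.2,interpolation=3))
E
```

```text
[ 0.54936685 -0.11695313  0.08357293] [ 0.55239732 -0.12243865  0.058     ] [282.66051168 249.16869896]
```

View pics/w42z.png

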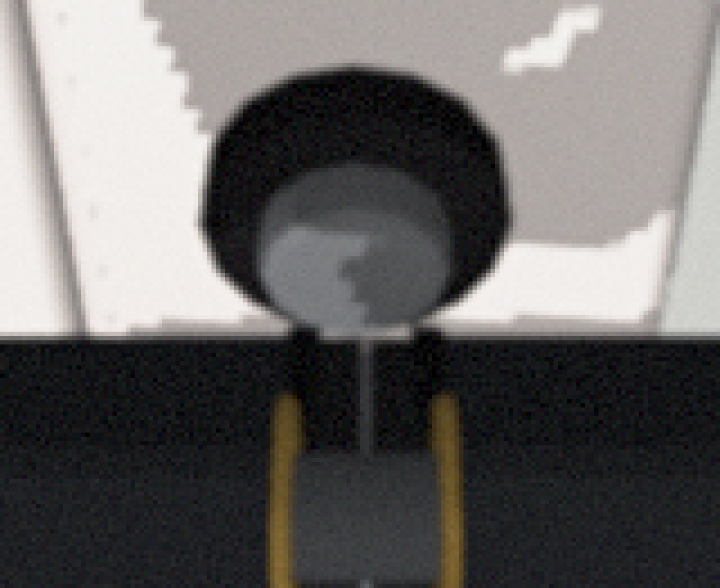

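Emit:
{"fn": "move_arm", "kwargs": {
  "increments": [0,0,0,0.006,-0.0025,-0.0005,0,0,0,0,0.0108,-0.0025,-0.0017,0,0,0,0,0.0108,-0.0025,-0.0017,0,0,0,0,0.0108,-0.0025,-0.0017,0,0,0,0,0.0108,-0.0025,-0.0017,0]
}}

```text
time_s: 48.12
tcp_pos: [0.5531, -0.1137, 0.0741]
ee_rot: [[-0.046, -0.994, -0.099], [0.42, -0.109, 0.901], [-0.906, 0.0, 0.423]]
wrist_force: [-0.5, 0.8, 0.8]
gripper_width: 0.011
```

Emit:
{"fn": "move_arm", "kwargs": {
  "increments": [0,0,0,0.0009,0,-0.0004,0,0,0,0,0.0018,0,-0.0008,0,0,0,0,0.0018,0,-0.0008,0,0,0,0,0.0018,0,-0.0008,0]
}}

```text
time_s: 48.45
tcp_pos: [0.5534, -0.1141, 0.0724]
ee_rot: [[-0.045, -0.994, -0.098], [0.42, -0.108, 0.901], [-0.906, -0.0, 0.423]]
wrist_force: [0.9, -0.0, 1.4]
gripper_width: 0.004
```

Emit:
{"fn": "move_arm", "kwargs": {
  "increments": [0,0,0,0.0009,0,-0.0004,0,0,0,0,0.0009,0,-0.0004,0,0,0,0,0.0009,0,-0.0004,0]
}}

```text
time_s: 48.7
tcp_pos: [0.5534, -0.1141, 0.0713]
ee_rot: [[-0.045, -0.994, -0.098], [0.42, -0.108, 0.901], [-0.906, -0.0, 0.423]]
wrist_force: [0.5, 0.7, 1.9]
gripper_width: 0.006
```

Emit:
{"fn": "move_arm", "kwargs": {
  "increments": [0,0,0,0.0009,0,-0.0004,0,0,0,0,0.0009,0,-0.0004,0,0,0,0,0.0009,0,-0.0004,0]
}}

```text
time_s: 48.95
tcp_pos: [0.5533, -0.1141, 0.0702]
ee_rot: [[-0.045, -0.994, -0.098], [0.42, -0.108, 0.901], [-0.906, -0.0, 0.423]]
wrist_force: [-0.7, -0.1, 3.0]
gripper_width: 0.007
```

Emit:
{"fn": "move_arm", "kwargs": {
  "increments": [0,0,0,0.0009,0,-0.0004,0,0,0,0,0.0009,0,-0.0004,0,0,0,0,0.0009,0,-0.0004,0]
}}

```text
time_s: 49.2
tcp_pos: [0.5534, -0.1141, 0.0692]
ee_rot: [[-0.045, -0.994, -0.098], [0.42, -0.108, 0.901], [-0.906, -0.0, 0.423]]
wrist_force: [-0.2, 1.0, 3.5]
gripper_width: 0.009
```

Emit:
{"fn": "move_arm", "kwargs": {
  "increments": [0,0,0,0.0009,0,-0.0004,0,0,0,0,0.0009,0,-0.0004,0,0,0,0,0.0009,0,-0.0004,0]
}}

```text
time_s: 49.45
tcp_pos: [0.5534, -0.1141, 0.0683]
ee_rot: [[-0.045, -0.994, -0.098], [0.42, -0.108, 0.901], [-0.906, -0.0, 0.423]]
wrist_force: [0.8, 0.8, 4.7]
gripper_width: 0.001
```

Emit:
{"fn": "move_arm", "kwargs": {
  "increments": [0,0,0,0.0009,0,-0.0004,0,0,0,0,0.0009,0,-0.0004,0,0,0,0,0.0009,0,-0.0004,0]
}}

```text
time_s: 49.7
tcp_pos: [0.5534, -0.1141, 0.0674]
ee_rot: [[-0.045, -0.994, -0.098], [0.42, -0.108, 0.901], [-0.906, -0.0, 0.423]]
wrist_force: [-0.4, 1.1, 6.4]
gripper_width: 0.005
```

Emit:
{"fn": "move_arm", "kwargs": {
  "increments": [0,0,0,0.0009,0,-0.0004,0,0,0,0,0.0009,0,-0.0004,0,0,0,0,0.0009,0,-0.0004,0]
}}

```text
time_s: 49.95
tcp_pos: [0.5534, -0.1141, 0.0672]
ee_rot: [[-0.045, -0.994, -0.099], [0.42, -0.109, 0.901], [-0.906, -0.001, 0.423]]
wrist_force: [-0.8, 0.6, 8.4]
gripper_width: 0.01
```

Emit:
{"fn": "move_arm", "kwargs": {
  "increments": [0,0,0,0.0009,0,-0.0004,0,0,0,0,0.0009,0,-0.0004,0,0,0,0,-0.006,0,0.0028,0,0,0,0,-0.014,0,0.0065,0,0,0,0,-0.04,0,0.018,0,0,7,0,-0.08,0,0.037,0,0,14,0,-0.12,0,0.056,0,0,20,0,-0.13,0,0.06,0,0,25,0,-0.13,0,0.06,0,0,25,0,-0.13,0,0.06,0,0,25,0,-0.13,0,0.06,0]
}}

```text
time_s: 50.87
tcp_pos: [0.5521, -0.1135, 0.2088]
ee_rot: [[-0.002, -0.994, -0.11], [0.001, -0.11, 0.994], [-1.0, 0.002, 0.001]]
wrist_force: [-0.4, 0.6, -0.4]
gripper_width: 0.004
```

```bash
python3 look.py w43 .058; python3 - <<'E'
from h import *
b=cap('scene','s43.png'); b=cv2.cvtColor(b,cv2.COLOR_RGB2BGR); cv2.imwrite('pics/s43z.png',cv2.resize(b[160:280,180:400],None,fx=3.6,fy=3.6,interpolation=3))
E
```

```text
[ 0.5521 -0.1135  0.2088] [-0.4  0.6 -0.4] 50.8667 0.4
[415.3  11.1] 185 [10 23] [ 0.4612 -0.2884  0.058 ]
[283.6 190.7] 653 [38 39] [ 0.5521 -0.129   0.058 ]
axis [282.02165117 206.93696044]
```

View pics/w43.png

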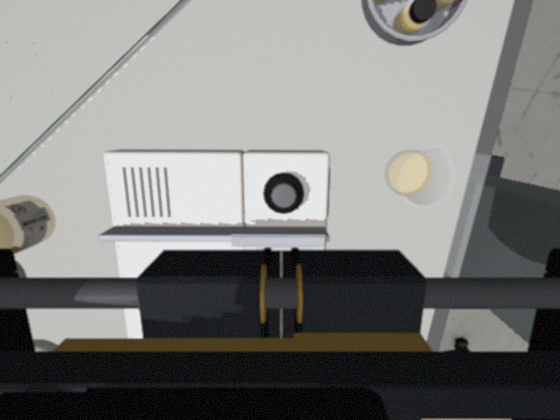

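View pics/s43z.png

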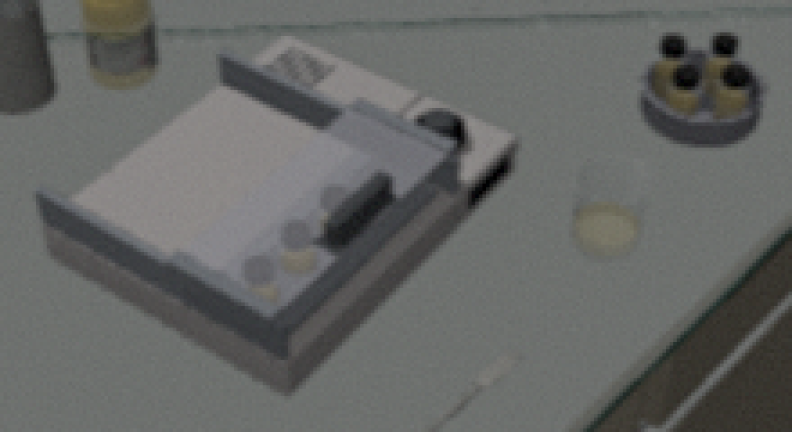

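All in place: the cover is shut, three vials stand in pockets, four in the tin, the key is up, and the beaker is unmoved. Handing in.

```bash
python3 -c "
from station import r
print(r.finish_job()); print(r.sense()['time_s'])"
```

```text
the job is handed in; nothing more can be done
None
the job is handed in; nothing more can be done
```

I finished the whole sequence and handed the job in at about 51 s of the 210 s allowed; the system gave no verdict.

- **Cover back:** pushed to about 0.12 m before anything was moved.
- **Vials:** three finished vials went from the pockets into the tin beside the one already there. All three fresh vials went from the stand into pockets 0, 1 and 2, with no contact force when they went in. Pocket 3 is left empty.
- **Cover shut:** pulled until it met its stop. The force rose to about 6 N and the arm moved no further.
- **Start key:** pressed to its hard stop, then released.

**Last checks:** the final wrist and scene pictures show the cover shut and three vials under it. The four vials in the tin stand upright, the key is up, and the beaker is where it was. The weight and stand were last seen in place when I picked up the third fresh vial.

**What disagreed:**
- The first press of the key looked like only about 3 mm of travel, so I pressed it again with the tool tilted. That gave the full 5 mm, with contact about 3 mm higher than the stated fingertip length implies; by that offset the first press was probably full too.
- The top camera and wrist camera differed by about 2 mm on the pocket positions. I used the wrist camera.

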